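# Hang a supply bin on the revolving bench stand

## Robot

A 6-joint arm with a two-finger parallel gripper is mounted at the origin on a cart in front of the work surface, level with it; the furniture and walls round the work are solid. World frame = base frame: x ahead of the robot, y to its left, z up, the work surface at z = 0. Lengths are in m, angles in rad, forces in N, time in s.
With the tool pointing down it reaches from about 0.3 to 0.775 m from the base axis. Payload 14.6 kg.
Tool frame: the origin (TCP) lies on the centre line of the jaws, within the pads' length; the fingertips stand 8 mm ahead of it and the grasp point (between the pads) lies 11 mm behind it; y points along the fingers, x is the direction in which the jaws open and shut, and the axes are right-handed (so a half turn about y gives the same grasp; the last joint's range is limited). The gripper opens to 85 mm and grips with 20 to 120 N. Pads are 22 mm wide; open, the fingers measure 114 mm over their backs; the gripper's body (76 mm by 85 mm) begins 54 mm behind the grasp point. The pads swing forward as they close: fully open they stand 13 mm farther back than shut.
Start: joints at [1.253, 0.3, 1.521, -0, 1.321, -0.067], TCP at [0.136, 0.533, 0.218] pointing down, gripper open.
Joint ranges: [-3.03, 3.03], [-0.79, 2.21], [0.23, 2.52], [-1.04, 4.18], [0, 3.07], [-2.55, 2.55]. Speed limits (rad/s): [2.22, 2.22, 2.57, 3.14, 3.14, 3.14].

## Interface

Orientations are given as a 3x3 rotation matrix whose columns are the frame's x, y, z axes.
In Python, from workcell import robot gives the robot as it stands.
- The arm moves only by the tool jog_arm, never from a script. Its argument "commands" is a list of rows, each an object with "rot": the turn, a rotation vector about the world's x, y, z in rad, a list of three; "slide": the shift along the world's x, y, z in mm, a list of three; "gripper": the finger opening in mm, from 0 to 85.4. In form: [{"rot": [ax, ay, az], "slide": [x, y, z], "gripper": gripper}, ...]. A call has 1 to 12 rows; each row is the pose to reach, as a shift and turn from the pose commanded when the call began; what a row does not reach only later rows make up. A row lasts 1/10 s, in which the tool goes at most 50 mm and 8.59 degrees, less where a joint would pass 70% of its speed; a pose out of reach is approached as far as the arm can. A call with a gripper value outside its range is refused whole. The fingers move at their own pace and stop on an object; the grip force is fixed at half the most. Time passes only in rows, so rows that repeat a pose let the fingers close. It gives the time, the measured TCP pose, the force and the opening at its end, in the units of the state.
- robot.get_state(): the state, without advancing time (a new reading comes with each control period).
- robot.capture(name): name is "scene" or "top" or "wrist"; returns the picture (480x640x3 uint8, red, green, blue); there is no depth.
- robot.camera_info(name): a dict with "mtx" (3x3 intrinsics, pixels), "R" (3x3) and "t" (3): a world point X has camera coordinates R X + t; the wrist camera has in their place "hand_eye" (4x4, takes a point from camera to tool coordinates, whose origin is the TCP and whose axes are the tool frame's). Camera axes: x right, y down, z forward; pixel columns grow to the right and rows downward; lengths in m; the calibration is good to about 2 mm. A picture is of the moment at which its call begins: read the wrist's pose just before it. camera_info takes no time and is no camera call.
- robot.hand_in(): hands the job in, once; it reports no verdict.
The state is a dict: "t": time; "joint_positions": joint angles; "dq": joint speeds; "joint_torque": joint torques, N m; "position": TCP position; "eef_rot": TCP orientation; "force": force on the tool from outside, world axes, zero at the start; "torque": the same for the moment, N m; "opening": finger opening in m.
Only numpy, scipy, OpenCV 4.12 (cv2) and the standard library are available. Lean on these libraries where they do the work, as an engineer would, in place of code of your own. Each camera call takes 0.05 s, during which the arm holds its last target.

## Task

Turn the revolving stand by the knob on its top until its empty side is at the front, over the plunger block of the base, and has clicked into its index stop. Then hang the loose supply bin centred on that side's rail: tip its front up so that the angled strip on its back goes over the rail, drop it in behind the rail and swing the bin down until it hangs level and locked, and let go. Leave the other things on the bench where they are.

Things in the scene. Friction and masses are not known exactly. Their poses are not given: they have to be found in the camera images.
- stand: Revolving bench stand, fixed: round grey base, radius 84 mm, with a plunger block at its front edge; on it turns a white 72 mm square column, cap 92 mm square, top at 214 mm. Origin: turning axis at bench level; -x is the stand's front (plunger block), roughly towards the robot; z up. Three column sides carry bins, reaching 133 mm from the axis, heights 108 to 178 mm; one side is empty.
- turret (a joint): Angle of the column (rad), positive anticlockwise from above. 0: empty side at the front, in an index stop; it starts 0.6 to 1.3 away, positive. Stops are a quarter turn apart: a spring roller drops between two pins and centres the column once within 0.07 rad of a stop; in or out takes about 0.2 N m. Elsewhere it turns with 0.05 N m friction and stays where it is left.
- turn_peg (a point): Grip point on the upright black round knob on the cap of the column (16 mm diameter, from 214 to 266 mm high, a 22 mm collar at its foot); the point is at height 244 mm, 30 mm above the cap, 49.5 mm from the turning axis, and turns with the column. With joint turret at 0 it lies at x +35, y +35 mm in the frame of body stand.
- empty_rail (a point): Middle of the front top edge of the aluminium rail (cleat) on the empty side, at height 165 mm, 50 mm from the turning axis; turns with the column: -x straight out from that side, z up. The rail is 68 mm wide, 36 mm tall, stands 14 mm out from the column; its top is bevelled at 45 degrees down towards the column, leaving a V-groove 14 mm deep.
- bin_center (a point): Centre (half-way up) of the loose grey bin standing on the bench, open on top, 0.13 to 0.21 kg, 78 deep (x), 60 wide (y, over flat side walls, the grip width), 70 mm tall, walls 3 mm. x to its back, -x to its low front (44 mm high), z up. Side walls are full height from 27 mm behind the front. Hung home and level, this point is 41 mm out (-x) from point empty_rail, 22 mm below it.
- bin_strip (a point): Tip of the bin's angled strip (56 mm wide), which leaves the top of its back wall and slopes down and backwards at 45 degrees, about 10 mm thick measured upright; the tip is 54 mm behind (+x) and 11 mm above point bin_center. Hung home it is 13 mm behind (+x) and 11 mm below point empty_rail, against the column in the V-groove.
- bin_stop (a point): Top rear edge of the flat stop strip low on the bin's back (48 mm wide, 12 mm tall, standing out 15 mm), 54 mm behind and 21 mm below point bin_center. Hung home it is under the rail with 7 mm to spare and touches the column; so the bin cannot go on or off level: tip its front up 12 to 25 degrees (22 is easy) until the angled strip is over the rail and in the groove.
- slide_box_mid (a point): Centre of a flat dark green box, 95 x 110 x 34 mm, on the bench; to be left alone.
- specimen_cup_3_mid (a point): Centre of a white lidded cup, 52 mm wide, 56 mm tall, on the bench; to be left alone.
- marker_red_mid (a point): Centre of a marker pen lying on the bench, 135 mm long; to be left alone.

How it is judged:
By the outcome, as a careful person would: the job done as asked, in the order asked, and still so for the second after the job is handed in, with the robot touching nothing.
It also fails if it takes over 61 s, if anything falls off the work surface, if the arm or the gripper's body presses on something with over 40 N, if the wrist force passes 120 N, or if a joint passes its speed limit or range.

## Working session

There is one attempt and no reset: what is moved stays moved. The work goes in short steps, Python scripts to look and compute and a tool call to move; the robot and the scene stay as the last step left them, time stands still between calls to the robot, and variables do not carry over. Pictures are saved under pics/ and viewed, and the job is handed in when it is done.

Besides the shell and the picture viewer there is one more tool, called after ">>>" as name([rows], argument=value, ...), one row to a line, values as JSON. jog_arm: Moves the arm, as the interface text tells. Its arguments: {"type":"object","properties":{"commands":{"type":"array"}},"required":["commands"]}

```bash
mkdir -p pics; ls; cat > h.py <<'E'
import numpy as np,cv2
from workcell import robot
np.set_printoptions(precision=4,suppress=True)
def cap(n,f):
    im=robot.capture(n); cv2.imwrite('pics/'+f,cv2.cvtColor(im,cv2.COLOR_RGB2BGR)); return im
E
python3 - <<'E'
from h import *
for n in('scene','top'):
    cap(n,n+'0.png'); c=robot.camera_info(n); print(n,c)
s=robot.get_state(); print(s)
E
```

```text
pics
scene {'mtx': array([[446.2628,   0.    , 324.084 ],
       [  0.    , 446.2628, 239.2281],
       [  0.    ,   0.    ,   1.    ]]), 'R': array([[ 0.4614, -0.8871, -0.0135],
       [-0.4858, -0.2399, -0.8405],
       [ 0.7423,  0.3944, -0.5417]]), 't': array([-0.074 ,  0.4389,  0.4627])}
top {'mtx': array([[597.561 ,   0.    , 312.4287],
       [  0.    , 597.561 , 234.9293],
       [  0.    ,   0.    ,   1.    ]]), 'R': array([[ 0.0168, -0.9996, -0.0235],
       [-0.9833, -0.0122, -0.1814],
       [ 0.1811,  0.0262, -0.9831]]), 't': array([0.2128, 0.5265, 1.2873])}
{'t': 0.1, 'joint_positions': array([ 1.2534,  0.3004,  1.5215,  0.    ,  1.3207, -0.0666]), 'dq': array([-0.0006, -0.0028, -0.0033,  0.0002,  0.0004, -0.0003]), 'joint_torque': array([  0.0016, -54.4372, -36.2371,  -0.    ,   0.0029,   0.    ]), 'position': array([0.1364, 0.5326, 0.2171]), 'eef_rot': array([[ 0.2482, -0.0003, -0.9687],
       [ 0.9687, -0.0009,  0.2482],
       [-0.001 , -1.    ,  0.0001]]), 'force': array([-0.2651,  0.7879,  0.1901]), 'torque': array([-0.0228,  0.0156,  0.0408]), 'opening': 0.0854221784538158}
```

```bash
ls pics
```

```text
scene0.png
top0.png
```

View pics/scene0.png

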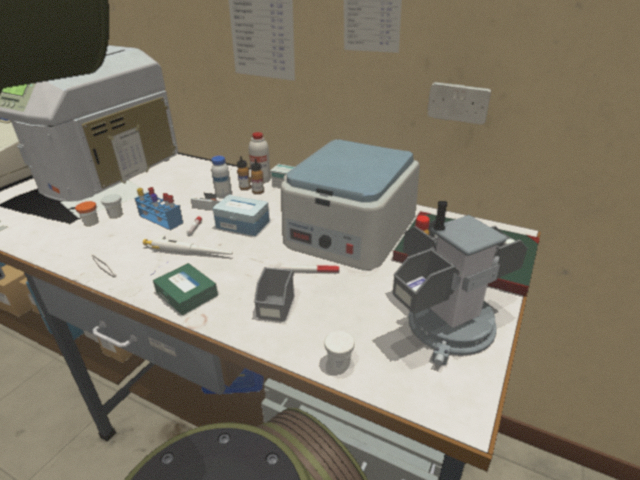

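View pics/top0.png

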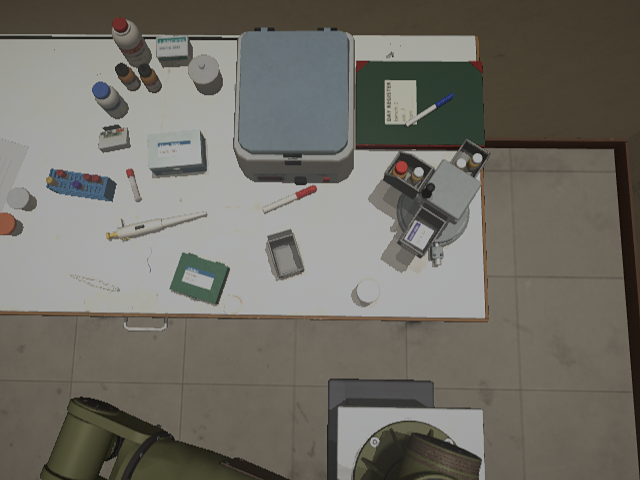

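The scene view shows the stand at about (455,290), the knob at (441,215), the bin at (275,292) and the cup at (340,350). In the top view the stand is at (440,200), the bin at (285,255) and the cup at (367,291). I'll enlarge both areas.

```bash
python3 - <<'E'
import cv2
t=cv2.imread('pics/top0.png')
cv2.imwrite('pics/t_stand.png',cv2.resize(t[135:275,365:500],None,fx=5.5,fy=5.5,interpolation=cv2.INTER_CUBIC)[:,:800][:600] if 0 else cv2.resize(t[135:275,360:500],(600,600),interpolation=cv2.INTER_CUBIC))
cv2.imwrite('pics/t_bin.png',cv2.resize(t[210:310,250:390],(784,560),interpolation=cv2.INTER_CUBIC))
t=cv2.imread('pics/scene0.png')
cv2.imwrite('pics/s_bin.png',cv2.resize(t[250:380,240:380],(646,600),interpolation=cv2.INTER_CUBIC))
cv2.imwrite('pics/s_stand.png',cv2.resize(t[190:370,380:540],(533,600),interpolation=cv2.INTER_CUBIC))
E
```

```text
(no output)
```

View pics/t_stand.png

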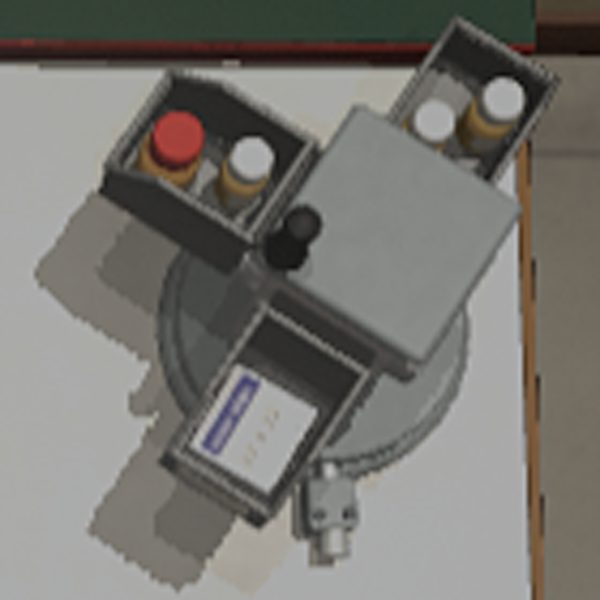

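View pics/t_bin.png

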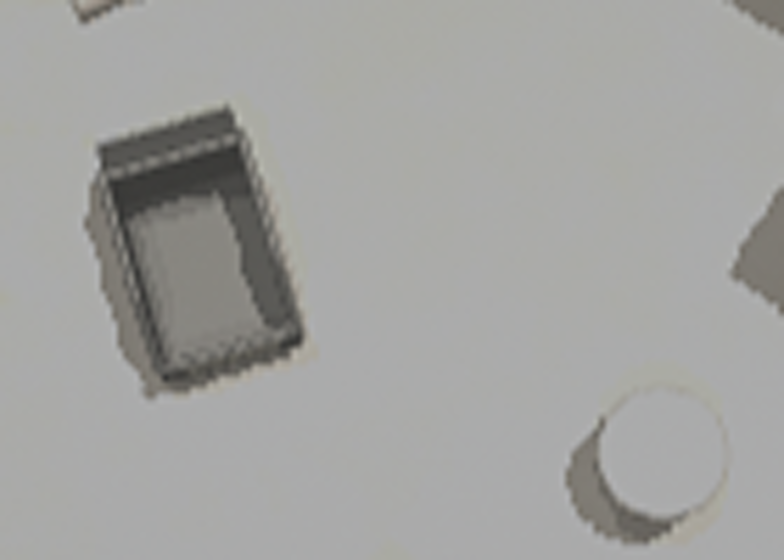

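View pics/s_bin.png

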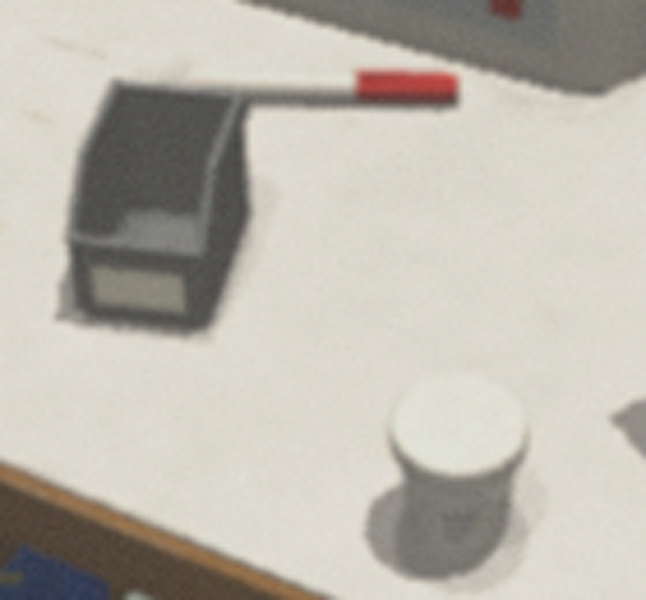

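View pics/s_stand.png

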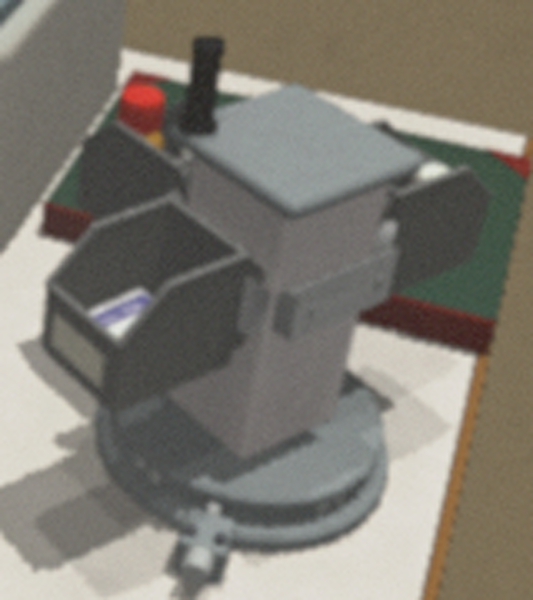

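```bash
cat >> h.py <<'E'
def ray(n,u,v,z,c=None):
    c=c or robot.camera_info(n); R,t=c['R'],c['t']; C=-R.T@t
    d=R.T@np.linalg.inv(c['mtx'])@np.array([u,v,1.]); return C+d*(z-C[2])/d[2]
def pj(n,X):
    c=robot.camera_info(n); p=c['mtx']@(c['R']@np.array(X)+c['t']); return p[:2]/p[2]
E
python3 - <<'E'
from h import *
def T(a,b,z): return ray('top',360+a/4.2857-.5+.117,135+b/4.2857-.4,z)
def S(a,b,z): return ray('scene',380+a/3.333-.35,190+b/3.333-.35,z)
print('cap top', T(360,107,.214),T(522,212,.214),T(412,362,.214))
print('knob', T(303,222,.266),T(283,255,.225))
print('cap sc', S(292,86,.214),S(424,163,.214),S(295,213,.214)); print('knob', S(208,40,.266))
def B(a,b,z): return ray('top',250+a/5.6-.4,210+b/5.6-.4,z)
def C(a,b,z): return ray('scene',240+a/4.615-.4,250+b/4.615-.4,z)
print('bin rim', B(105,178,.07),B(242,138,.07),'strip',B(100,148,.046),B(230,107,.046),'front',B(165,380,.044),B(302,342,.044))
print('sc rim', C(115,83,.07),C(243,95,.07),'front',C(70,242,.044),C(207,254,.044),'bot',C(85,318,0),C(205,330,0))
print('cup',B(663,452,.056),C(458,425,.056))
# base circle & plunger
print('plunger', T(325,475,.03),T(335,560,.02)); print('base', S(240,445,.03))
E
```

```text
cap top [ 0.6496 -0.0434  0.214 ] [ 0.5998 -0.1167  0.214 ] [ 0.5284 -0.0643  0.214 ]
knob [ 0.5799 -0.0068  0.266 ] [ 0.5753 -0.0046  0.225 ]
cap sc [ 0.6433 -0.044   0.214 ] [ 0.5945 -0.1196  0.214 ] [ 0.5221 -0.0721  0.214 ]
knob [ 0.5764 -0.0091  0.266 ]
bin rim [0.5041 0.3169 0.07  ] [0.5208 0.2633 0.07  ] strip [0.5205 0.3217 0.046 ] [0.5379 0.2698 0.046 ] front [0.4275 0.2932 0.044 ] [0.4435 0.2391 0.044 ]
sc rim [0.5047 0.3171 0.07  ] [0.5227 0.261  0.07  ] front [0.4299 0.2924 0.044 ] [0.4494 0.2363 0.044 ] bot [0.4315 0.2908 0.    ] [0.4486 0.24   0.    ]
cup [0.4007 0.0966 0.056 ] [0.3983 0.0943 0.056 ]
plunger [ 0.5066 -0.057   0.03  ] [ 0.4629 -0.0631  0.02  ]
base [ 0.5587 -0.0628  0.03  ]
```

Both views agree on three things. The stand axis is near (0.586, -0.057), with the column about 55° from world. The knob is near (0.578, -0.008), 49 mm from the axis as it should be. The bin centre is near (0.476, 0.277) with yaw about 17.5°. I'll move above the knob now.

>>> jog_arm([
  {"rot": [0, 0, 0], "slide": [0, 0, 50], "gripper": 85},
  {"rot": [0, 0, -0.1], "slide": [30, -36, 100], "gripper": 85},
  {"rot": [0, 0, -0.24], "slide": [60, -74, 103], "gripper": 85},
  {"rot": [0, 0, -0.38], "slide": [90, -110, 103], "gripper": 85},
  {"rot": [0, 0, -0.52], "slide": [120, -147, 103], "gripper": 85},
  {"rot": [0, 0, -0.66], "slide": [150, -184, 103], "gripper": 85},
  {"rot": [0, 0, -0.8], "slide": [180, -220, 103], "gripper": 85},
  {"rot": [0, 0, -0.94], "slide": [210, -257, 103], "gripper": 85},
  {"rot": [0, 0, -1.08], "slide": [240, -294, 103], "gripper": 85},
  {"rot": [0, 0, -1.15], "slide": [270, -330, 103], "gripper": 85},
  {"rot": [0, 0, -1.15], "slide": [300, -367, 103], "gripper": 85},
  {"rot": [0, 0, -1.15], "slide": [330, -404, 103], "gripper": 85},
])

```text
t: 1.3
position: [0.4673, 0.1269, 0.3205]
eef_rot: [[0.986, -0.0, -0.169], [0.169, 0.0, 0.986], [-0.0, -1.0, 0.0]]
force: [0.7, 0.3, 0.5]
opening: 0.085
```

>>> jog_arm([
  {"rot": [0, 0, 0], "slide": [30, -36, 0], "gripper": 85},
  {"rot": [0, 0, 0], "slide": [60, -73, 0], "gripper": 85},
  {"rot": [0, 0, 0], "slide": [90, -110, 0], "gripper": 85},
  {"rot": [0, 0, 0], "slide": [111, -135, 0], "gripper": 85},
  {"rot": [0, 0, 0], "slide": [111, -135, 0], "gripper": 85},
  {"rot": [0, 0, 0], "slide": [111, -135, 0], "gripper": 85},
])

```text
t: 1.9
position: [0.5775, -0.0065, 0.3198]
eef_rot: [[0.986, -0.001, -0.168], [0.168, 0.0, 0.986], [-0.001, -1.0, 0.0]]
force: [0.3, 0.9, 0.1]
opening: 0.0849
```

```bash
cat >> h.py <<'E'
def wcam(s=None):
    s=s or robot.get_state(); c=robot.camera_info('wrist'); H=c['hand_eye']
    T=np.eye(4);T[:3,:3]=s['eef_rot'];T[:3,3]=s['position']; W=np.linalg.inv(T@H)
    return dict(mtx=c['mtx'],R=W[:3,:3],t=W[:3,3])
def pjc(c,X):
    p=c['mtx']@(c['R']@np.array(X)+c['t']); return p[:2]/p[2]
E
python3 - <<'E'
from h import *
c=wcam(); cap('wrist','w1.png'); cap('top','top1.png')
print(robot.get_state()['position'],-c['R'].T@c['t'],c['R'],c['mtx'][0,0])
print(pjc(c,[.578,-.008,.266]),pjc(c,[.578,-.008,.214]))
np.save('c1.npy',c,allow_pickle=True)
E
```

```text
[ 0.5771 -0.0055  0.3206] [0.5655 0.0658 0.4762] [[ 0.9857  0.1683 -0.0009]
 [ 0.1616 -0.9449  0.2846]
 [ 0.047  -0.2807 -0.9586]] 408.4052703009567
[316.8754 260.4796] [316.9184 234.3253]
```

View pics/w1.png

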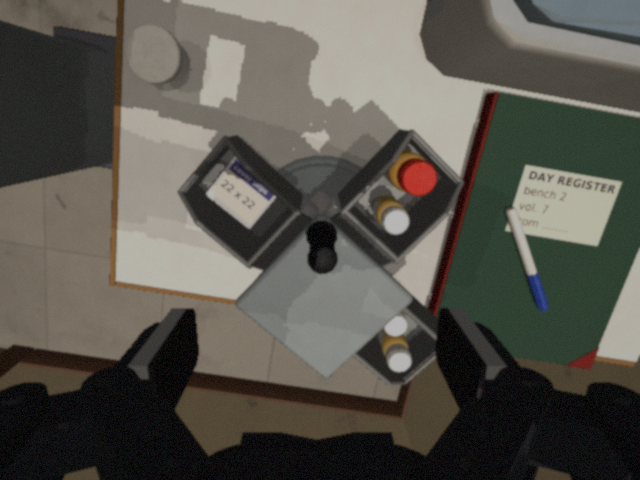

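The wrist view shows the knob top at (323,258), between the jaws, and the cap corners at (237,306), (411,299) and (327,377).

```bash
python3 - <<'E'
from h import *
c=np.load('c1.npy',allow_pickle=True).item()
for u,v,z in((323,258,.266),(321,236,.222),(237,306,.214),(411,299,.214),(327,377,.214)): print(ray('',u,v,z,c))
E
```

```text
[ 0.581 -0.006  0.266]
[ 0.5804 -0.0064  0.222 ]
[ 0.5314 -0.0692  0.214 ]
[ 0.6509 -0.0433  0.214 ]
[ 0.604  -0.1156  0.214 ]
```

>>> jog_arm([
  {"rot": [0, 0, 0], "slide": [3, -1, -30], "gripper": 85},
  {"rot": [0, 0, 0], "slide": [3, -1, -60], "gripper": 85},
  {"rot": [0, 0, 0], "slide": [3, -1, -87], "gripper": 85},
  {"rot": [0, 0, 0], "slide": [3, -1, -87], "gripper": 60},
  {"rot": [0, 0, 0], "slide": [3, -1, -87], "gripper": 30},
  {"rot": [0, 0, 0], "slide": [3, -1, -87], "gripper": 10},
  {"rot": [0, 0, 0], "slide": [3, -1, -87], "gripper": 5},
  {"rot": [0, 0, 0], "slide": [3, -1, -87], "gripper": 5},
])

```text
t: 2.8
position: [0.5808, -0.0071, 0.2349]
eef_rot: [[0.986, 0.002, -0.169], [0.169, -0.0, 0.986], [0.002, -1.0, -0.0]]
force: [-2.0, 1.1, 3.6]
opening: 0.0138
```

```bash
python3 - <<'E'
from h import *
s=robot.get_state(); print(s['position'],s['force'],s['torque'],s['opening'])
cap('scene','s2.png')
# stand yaw: refine plunger
t=cv2.imread('pics/top1.png')
cv2.imwrite('pics/t_pl.png',cv2.resize(t[190:290,380:500],(720,600),interpolation=cv2.INTER_CUBIC))
E
```

```text
[ 0.5808 -0.0071  0.2349] [-2.0374  1.0997  3.6369] [0.0767 0.225  0.0058] 0.013798010572438145
```

View pics/s2.png

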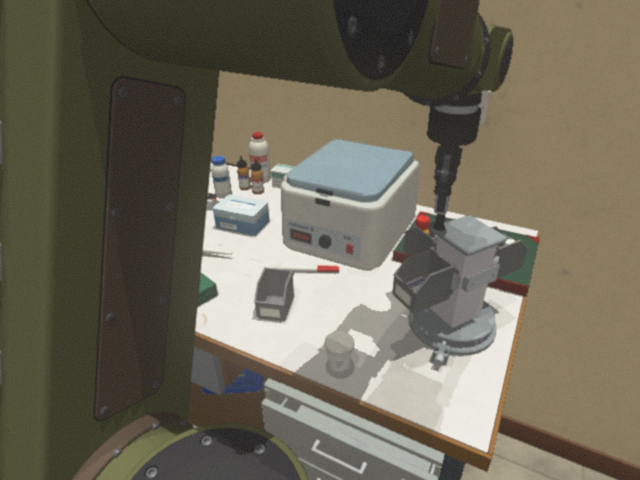

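View pics/t_pl.png

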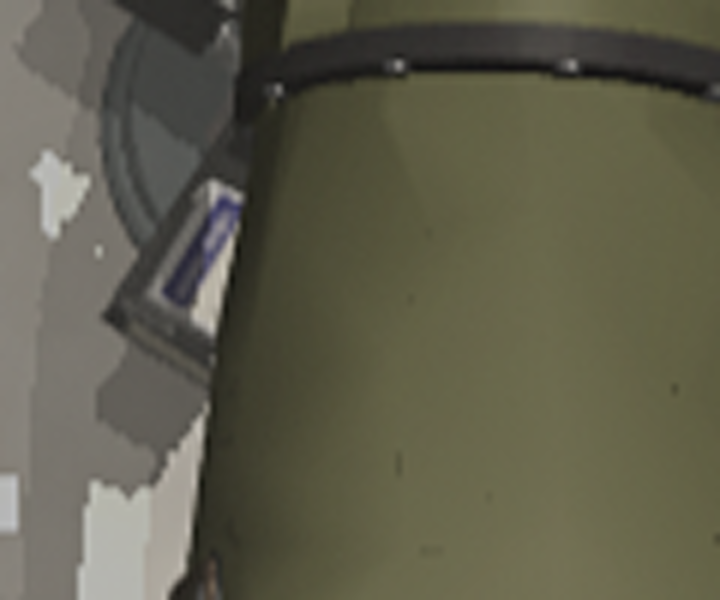

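```bash
python3 - <<'E'
import numpy as np
p=np.array([-8.5,49.2])
for t in np.arange(.1,1.05,.1):
    c,s=np.cos(-t),np.sin(-t); print(round(t,2),np.round(np.array([[c,-s],[s,c]])@p-p,1))
E
```

```text
0.1 [5.  0.6]
0.2 [9.9 0.7]
0.3 [14.9  0.3]
0.4 [19.8 -0.6]
0.5 [24.6 -1.9]
0.6 [29.3 -3.8]
0.7 [33.7 -6.1]
0.8 [37.9 -8.8]
0.9 [ 41.8 -12. ]
1.0 [ 45.3 -15.5]
```

>>> jog_arm([
  {"rot": [0, 0, -0.1], "slide": [5, 0.6, 0], "gripper": 5},
  {"rot": [0, 0, -0.2], "slide": [9.9, 0.7, 0], "gripper": 5},
  {"rot": [0, 0, -0.3], "slide": [14.9, 0.3, 0], "gripper": 5},
  {"rot": [0, 0, -0.4], "slide": [19.8, -0.6, 0], "gripper": 5},
  {"rot": [0, 0, -0.4], "slide": [19.8, -0.6, 0], "gripper": 5},
])

```text
t: 3.35
position: [0.6013, -0.0073, 0.2349]
eef_rot: [[0.973, 0.003, 0.231], [-0.231, 0.001, 0.973], [0.003, -1.0, 0.002]]
force: [0.9, 3.9, 6.1]
opening: 0.0137
```

>>> jog_arm([
  {"rot": [0, 0, -0.1], "slide": [4.8, -1.3, 0], "gripper": 5},
  {"rot": [0, 0, -0.2], "slide": [9.5, -3.2, 0], "gripper": 5},
  {"rot": [0, 0, -0.3], "slide": [13.9, -5.5, 0], "gripper": 5},
  {"rot": [0, 0, -0.4], "slide": [18.1, -8.2, 0], "gripper": 5},
  {"rot": [0, 0, -0.4], "slide": [18.1, -8.2, 0], "gripper": 5},
])

```text
t: 3.85
position: [0.6197, -0.0151, 0.235]
eef_rot: [[0.806, 0.004, 0.591], [-0.592, 0.002, 0.806], [0.002, -1.0, 0.004]]
force: [5.7, 7.2, 5.3]
opening: 0.0136
```

```bash
python3 - <<'E'
from h import *
t=cap('scene','s3.png')
t=cv2.cvtColor(t,cv2.COLOR_RGB2BGR)
cv2.imwrite('pics/s3c.png',cv2.resize(t[190:370,380:540],(533,600),interpolation=cv2.INTER_CUBIC))
s=robot.get_state(); print(s['position'],s['force'],s['torque'])
E
```

```text
[ 0.6195 -0.015   0.235 ] [5.7921 6.8481 4.3301] [ 1.2156 -0.8437  0.0764]
```

View pics/s3c.png

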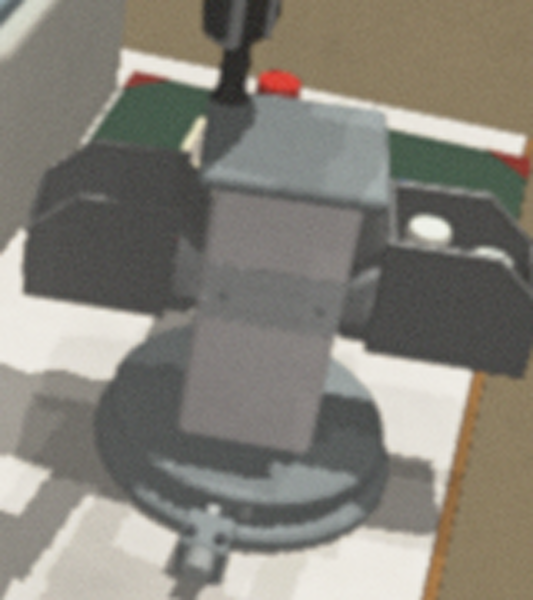

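>>> jog_arm([
  {"rot": [0, 0, -0.05], "slide": [2.0, -1.6, 0], "gripper": 5},
  {"rot": [0, 0, -0.1], "slide": [3.9, -3.2, 0], "gripper": 5},
  {"rot": [0, 0, -0.13], "slide": [5, -4.2, 0], "gripper": 5},
  {"rot": [0, 0, -0.13], "slide": [5, -4.2, 0], "gripper": 5},
  {"rot": [0, 0, -0.13], "slide": [5, -4.2, 0], "gripper": 5},
])

```text
t: 4.4
position: [0.6249, -0.0192, 0.235]
eef_rot: [[0.725, 0.005, 0.688], [-0.688, 0.001, 0.725], [0.003, -1.0, 0.005]]
force: [10.7, 6.7, 3.0]
opening: 0.0137
```

>>> jog_arm([
  {"rot": [0, 0, 0], "slide": [0, 0, 0], "gripper": 15},
  {"rot": [0, 0, 0], "slide": [0, 0, 0], "gripper": 30},
  {"rot": [0, 0, 0], "slide": [0, 0, 0], "gripper": 40},
  {"rot": [0, 0, 0], "slide": [0, 0, 0], "gripper": 40},
])

```text
t: 4.8
position: [0.6233, -0.0203, 0.2336]
eef_rot: [[0.725, -0.0, 0.689], [-0.689, -0.0, 0.725], [-0.0, -1.0, -0.0]]
force: [-0.2, 0.1, -0.5]
opening: 0.0399
```

```bash
python3 - <<'E'
from h import *
c=wcam(); cap('wrist','w4.png')
np.save('c4.npy',c,allow_pickle=True)
t=cap('scene','s4.png')
t=cv2.cvtColor(t,cv2.COLOR_RGB2BGR)
cv2.imwrite('pics/s4c.png',cv2.resize(t[190:370,380:540],(533,600),interpolation=cv2.INTER_CUBIC))
s=robot.get_state(); print(s['position'],s['force'],s['torque'])
E
```

```text
[ 0.6233 -0.0203  0.2336] [ 0.8142 -0.3886 -0.8254] [ 0.0341 -0.0091 -0.0181]
```

View pics/s4c.png

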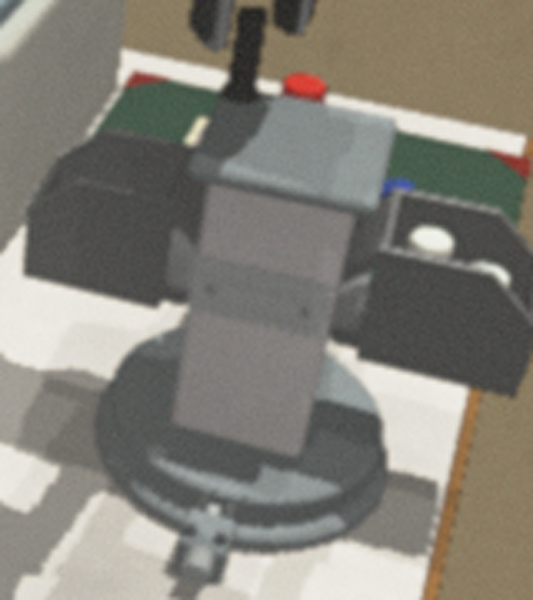

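View pics/w4.png

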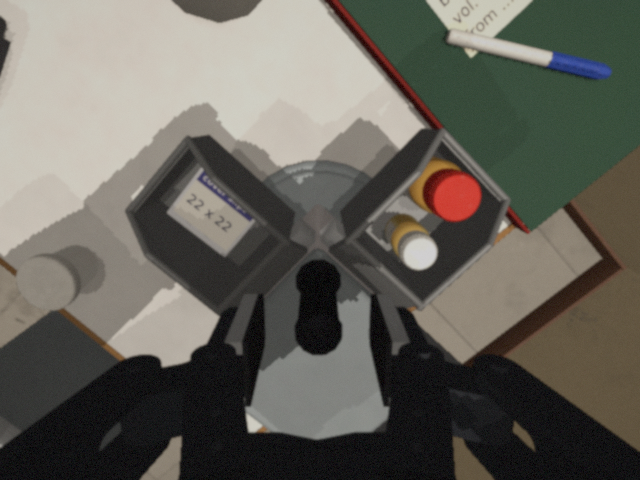

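Released. In the scene view the empty side now faces the plunger. The wrist view shows the knob top at (319,333) and its foot at (318,275). I'll rise and check the angle.

>>> jog_arm([
  {"rot": [0, 0, 0], "slide": [0, 0, 30], "gripper": 60},
  {"rot": [0, 0, 0], "slide": [0, 0, 80], "gripper": 85},
  {"rot": [0, 0, 0.13], "slide": [-20, -10, 120], "gripper": 85},
  {"rot": [0, 0, 0.26], "slide": [-60, -35, 120], "gripper": 85},
  {"rot": [0, 0, 0.4], "slide": [-100, -35, 120], "gripper": 85},
  {"rot": [0, 0, 0.53], "slide": [-140, -35, 120], "gripper": 85},
  {"rot": [0, 0, 0.66], "slide": [-180, -35, 120], "gripper": 85},
  {"rot": [0, 0, 0.76], "slide": [-200, -35, 120], "gripper": 85},
  {"rot": [0, 0, 0.76], "slide": [-200, -35, 120], "gripper": 85},
  {"rot": [0, 0, 0.76], "slide": [-200, -35, 120], "gripper": 85},
])

```text
t: 5.9
position: [0.4235, -0.0553, 0.354]
eef_rot: [[1.0, 0.001, 0.002], [-0.002, -0.0, 1.0], [0.001, -1.0, -0.0]]
force: [1.2, -0.5, 0.8]
opening: 0.0852
```

```bash
python3 - <<'E'
from h import *
s=robot.get_state();c=wcam(s); cap('wrist','w5.png')
np.save('c5.npy',c,allow_pickle=True)
cap('top','t5.png'); cap('scene','s5.png')
print(s['position'],s['joint_positions'],s['eef_rot'],-c['R'].T@c['t'])
print(pjc(c,[.589,-.0565,.214]))
E
```

```text
[ 0.4235 -0.0553  0.354 ] [-0.2157 -0.054   1.6056 -0.      1.589  -0.2135] [[ 1.      0.001   0.0022]
 [-0.0022 -0.0002  1.    ]
 [ 0.001  -1.     -0.0002]] [0.4236 0.0181 0.5103]
[537.6053 220.749 ]
```

View pics/w5.png

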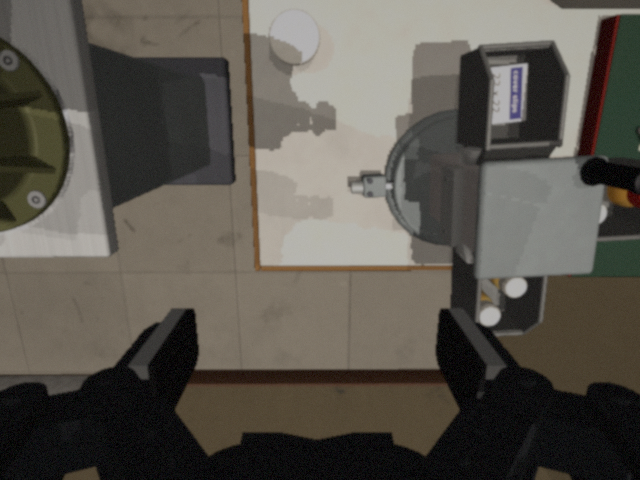

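View pics/t5.png

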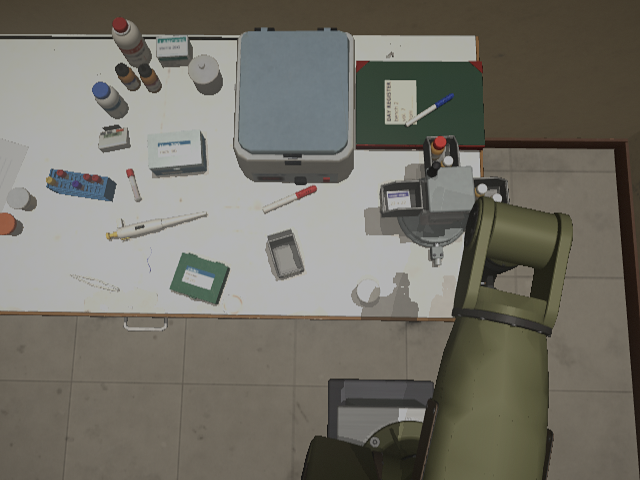

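```bash
python3 - <<'E'
from h import *
w=cv2.imread('pics/w5.png'); cv2.imwrite('pics/w5c.png',cv2.resize(w[140:290,340:540],(800,600),interpolation=cv2.INTER_CUBIC))
cv2.imwrite('pics/w5d.png',cv2.resize(w[140:290,440:640],(800,600),interpolation=cv2.INTER_CUBIC))
E
```

```text
(no output)
```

View pics/w5c.png

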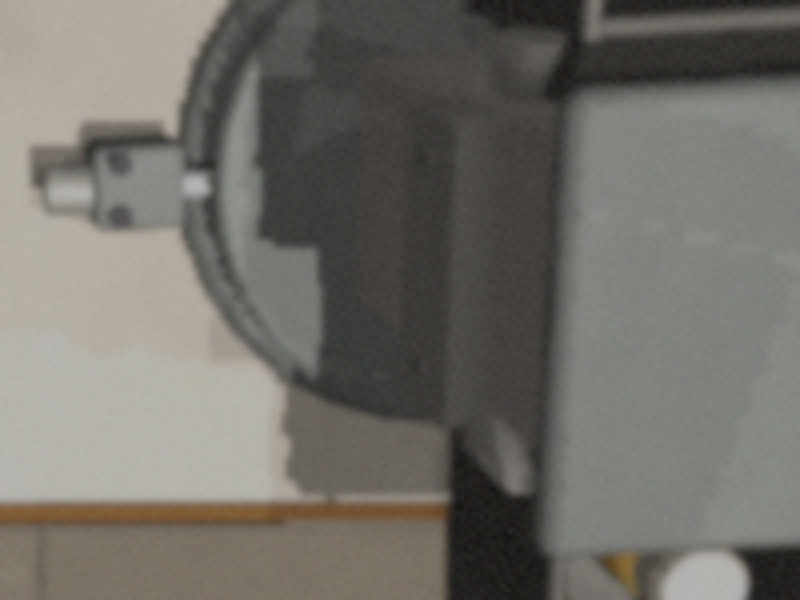

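View pics/w5d.png

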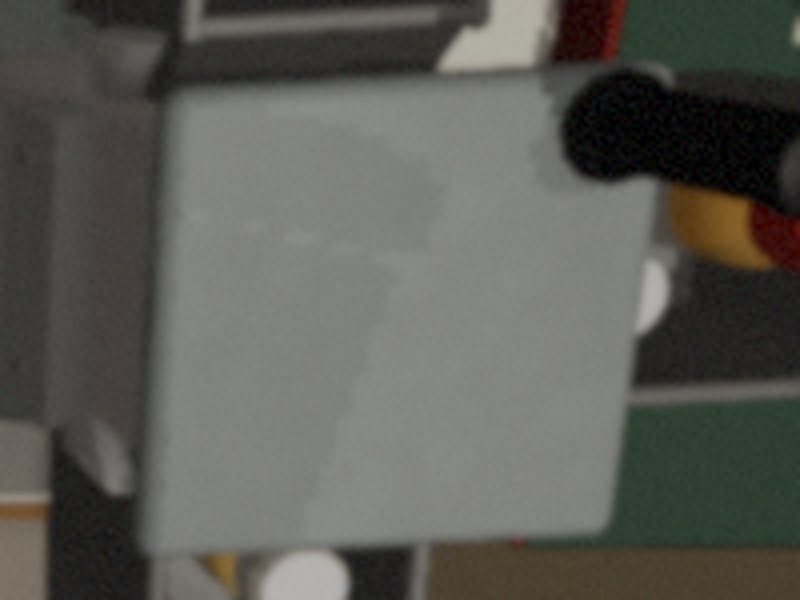

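```bash
python3 - <<'E'
from h import *
c=np.load('c5.npy',allow_pickle=True).item()
P=[ray('',440+a/4-.4,140+b/4-.4,.214,c)[:2] for a,b in((168,85),(143,553),(608,535),(648,66))]
P=np.array(P);print(P,P.mean(0))
for i in range(4):
    d=P[(i+1)%4]-P[i]; print(np.linalg.norm(d),np.degrees(np.arctan2(d[1],d[0])))
for z in(.01,.02,.03): print(z,ray('',340+45/4,140+190/4,z,c),ray('',340+180/4,140+187/4,z,c))
for z,a,b in((.266,800,185),(.22,620,130)): print('knob',ray('',440+a/4,140+b/4,z,c))
# also refine w/ top
c4=np.load('c4.npy',allow_pickle=True).item()
print('knob4',ray('',319,330,.266,c4),ray('',318,277,.22,c4))
# scene cap: check prediction
E
```

```text
[[ 0.5421 -0.0122]
 [ 0.5474 -0.1022]
 [ 0.6374 -0.0987]
 [ 0.6275 -0.009 ]] [ 0.5886 -0.0555]
0.09022426302732103 -86.62393706948184
0.0900613113289091 2.243044043912566
0.0902500842108559 96.29307061556193
0.0854714321467878 -177.8789022523478
0.01 [ 0.4666 -0.0651  0.01  ] [ 0.5082 -0.0643  0.01  ]
0.02 [ 0.4658 -0.0634  0.02  ] [ 0.5065 -0.0626  0.02  ]
0.03 [ 0.4649 -0.0618  0.03  ] [ 0.5048 -0.061   0.03  ]
knob [ 0.6184 -0.0222  0.266 ]
knob [ 0.621  -0.0199  0.22  ]
knob4 [ 0.6264 -0.0176  0.266 ] [ 0.6268 -0.0169  0.22  ]
```

The cap corners put the axis at (0.589, -0.056) and the column yaw at about 2.7°. The plunger line from the axis is about 3.3°, so the column is within about 1° of the stop and well inside its capture range. Next I'll work out the bin grasp with the tool leaning back 40°.

```bash
cat >> h.py <<'E'
from scipy.spatial.transform import Rotation as Ro
def tool(yaw,lean):
    c,s=np.cos(yaw),np.sin(yaw); Xb=np.array([c,s,0]);Yb=np.array([-s,c,0]);Z=np.array([0,0,1.])
    y=np.sin(lean)*Xb-np.cos(lean)*Z; x=-Yb; return np.c_[x,y,np.cross(x,y)]
def delta(Rt,pt,s=None):
    s=s or robot.get_state()
    return Ro.from_matrix(Rt@s['eef_rot'].T).as_rotvec(), (np.array(pt)-s['position'])*1000
E
python3 - <<'E'
from h import *
R=tool(np.radians(17.5),np.radians(40)); g=np.array([.4865,.2808,.039])
print(R); print('hover',g-.12*R[:,1],delta(R,g-.12*R[:,1])); print('to g',.12*R[:,1]*1000)
E
```

```text
[[ 0.3007  0.613   0.7306]
 [-0.9537  0.1933  0.2304]
 [-0.     -0.766   0.6428]]
hover [0.4129 0.2576 0.1309] (array([ 0.6   , -0.4415, -1.2099]), array([ -11.0779,  312.8562, -222.3115]))
to g [ 73.5645  23.1948 -91.9253]
```

>>> jog_arm([
  {"rot": [0.05, -0.037, -0.1], "slide": [0, 28, 0], "gripper": 85},
  {"rot": [0.1, -0.074, -0.2], "slide": [-1, 56, 0], "gripper": 85},
  {"rot": [0.15, -0.11, -0.3], "slide": [-2, 85, 0], "gripper": 85},
  {"rot": [0.2, -0.147, -0.4], "slide": [-3, 113, 0], "gripper": 85},
  {"rot": [0.25, -0.184, -0.5], "slide": [-4, 142, 0], "gripper": 85},
  {"rot": [0.3, -0.22, -0.6], "slide": [-5, 170, -10], "gripper": 85},
  {"rot": [0.35, -0.257, -0.71], "slide": [-6, 200, -25], "gripper": 85},
  {"rot": [0.4, -0.294, -0.81], "slide": [-7, 225, -45], "gripper": 85},
  {"rot": [0.45, -0.331, -0.91], "slide": [-8, 250, -65], "gripper": 85},
  {"rot": [0.5, -0.368, -1.01], "slide": [-9, 275, -85], "gripper": 85},
  {"rot": [0.55, -0.405, -1.11], "slide": [-10, 300, -110], "gripper": 85},
  {"rot": [0.6, -0.4415, -1.21], "slide": [-11, 313, -135], "gripper": 85},
])

```text
t: 7.25
position: [0.415, 0.2449, 0.2341]
eef_rot: [[0.358, 0.579, 0.733], [-0.933, 0.193, 0.304], [0.035, -0.792, 0.609]]
force: [0.1, -0.4, 0.2]
opening: 0.0851
```

```bash
python3 - <<'E'
from h import *
s=robot.get_state();c=wcam(s); cap('wrist','w6.png'); np.save('c6.npy',c,allow_pickle=True)
print(s['position'],s['joint_positions'],s['eef_rot'])
R=tool(np.radians(17.5),np.radians(40)); g=np.array([.4865,.2808,.039]);print(delta(R,g,s))
E
```

```text
[0.415  0.2449 0.2341] [ 0.5227 -0.1782  2.1183 -0.2293  0.5672  1.869 ] [[ 0.3578  0.5788  0.7328]
 [-0.9332  0.1925  0.3035]
 [ 0.0346 -0.7924  0.609 ]]
(array([ 0.0468, -0.0291, -0.0599]), array([  71.4975,   35.881 , -195.1398]))
```

View pics/w6.png

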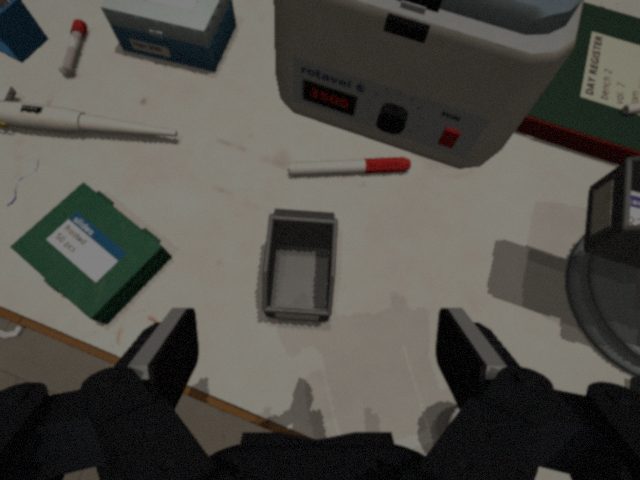

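>>> jog_arm([
  {"rot": [0.047, -0.029, -0.06], "slide": [-2, 13, -35], "gripper": 85},
  {"rot": [0.047, -0.029, -0.06], "slide": [-2, 13, -70], "gripper": 85},
  {"rot": [0.047, -0.029, -0.06], "slide": [-2, 13, -103], "gripper": 85},
  {"rot": [0.047, -0.029, -0.06], "slide": [-2, 13, -103], "gripper": 85},
  {"rot": [0.047, -0.029, -0.06], "slide": [-2, 13, -103], "gripper": 85},
  {"rot": [0.047, -0.029, -0.06], "slide": [-2, 13, -103], "gripper": 85},
])

```text
t: 7.9
position: [0.4143, 0.2566, 0.1342]
eef_rot: [[0.302, 0.614, 0.729], [-0.953, 0.193, 0.232], [0.002, -0.765, 0.644]]
force: [-0.0, 0.9, 1.2]
opening: 0.085
```

```bash
python3 - <<'E'
from h import *
s=robot.get_state();c=wcam(s); cap('wrist','w7.png'); np.save('c7.npy',c,allow_pickle=True)
print(s['position'],s['joint_positions'],s['dq'])
R=tool(np.radians(17.5),np.radians(40)); g=np.array([.4865,.2808,.039]);print(delta(R,g,s))
w=cv2.imread('pics/w7.png'); cv2.imwrite('pics/w7c.png',cv2.resize(w[150:350,200:440],(720,600),interpolation=cv2.INTER_CUBIC))
E
```

```text
[0.4143 0.2566 0.1342] [ 0.5687  0.0108  2.2405 -0.6906  0.2676  2.4449] [ 0.0032 -0.0106  0.0076 -0.0239 -0.0108  0.0267]
(array([ 0.0016,  0.0018, -0.001 ]), array([ 72.1844,  24.2363, -95.194 ]))
```

View pics/w7c.png

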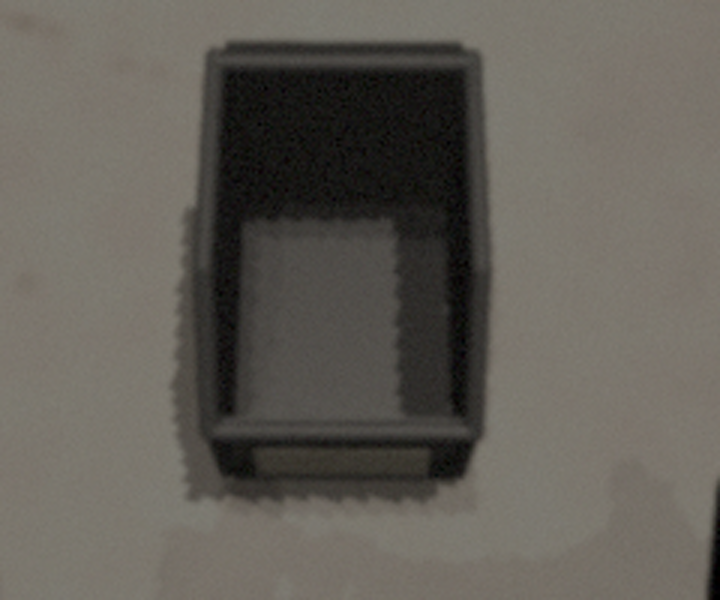

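View pics/w7.png

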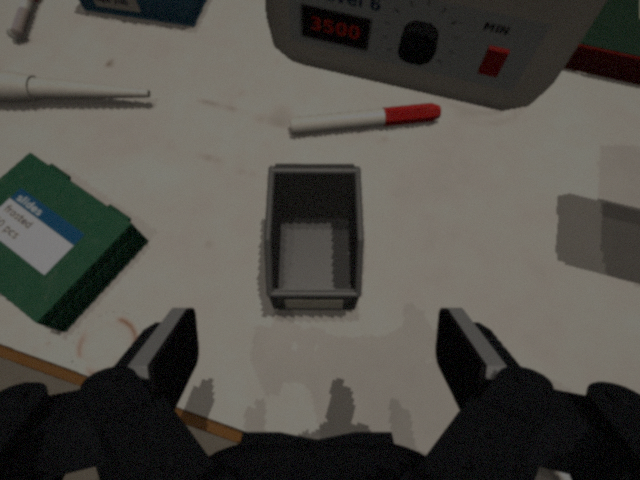

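```bash
python3 - <<'E'
from h import *
c=np.load('c7.npy',allow_pickle=True).item()
f=lambda a,b,z: ray('',200+a/3-.33,150+b/3-.33,z,c)
bl,br,fl,fr=f(208,52,.07),f(483,53,.07),f(203,438,.044),f(482,436,.044)
print(bl,br,fl,fr)
for a,b in((bl,br),(fl,fr),(fl,bl),(fr,br)):
    d=b-a; print(np.linalg.norm(d[:2]),np.degrees(np.arctan2(d[1],d[0])))
print((bl+br+fl+fr)[:2]/4)
bot=(f(228,478,0)+f(467,474,0))/2; print(bot)
# joint fit data
for l in (40,32,28):
    R=tool(np.radians(17.5),np.radians(l)); g=np.array([.4865,.2808,.039]); print(l,delta(R,g-.12*R[:,1]))
E
```

```text
[0.5072 0.3199 0.07  ] [0.5254 0.2616 0.07  ] [0.43   0.2956 0.044 ] [0.4486 0.2384 0.044 ]
0.06110369419144802 -72.63043225349654
0.060105618528621264 -71.99244447933933
0.08093730160751679 17.52248883080496
0.08027159798791224 16.80868780128256
[0.4778 0.2789]
[0.4418 0.2667 0.    ]
40 (array([ 0.0013,  0.0021, -0.001 ]), array([-1.2781,  1.0501, -3.2693]))
32 (array([-0.0407,  0.1352, -0.0012]), array([11.6392,  5.1229,  6.5711]))
28 (array([-0.0618,  0.2018, -0.0012]), array([18.5572,  7.3041, 10.7591]))
```

```bash
python3 - <<'E'
from h import *
R=tool(np.radians(17.4),np.radians(30)); g=np.array([.4853,.2807,.037]); print(delta(R,g-.10*R[:,1]),R[:,1]*100)
E
```

```text
(array([-0.0511,  0.1685, -0.0029]), array([ 23.3744,   9.1928, -10.5921])) [ 47.712   14.952  -86.6025]
```

>>> jog_arm([
  {"rot": [-0.025, 0.084, -0.001], "slide": [12, 5, -5], "gripper": 85},
  {"rot": [-0.051, 0.168, -0.003], "slide": [23.4, 9.2, -10.6], "gripper": 85},
  {"rot": [-0.051, 0.168, -0.003], "slide": [23.4, 9.2, -10.6], "gripper": 85},
  {"rot": [-0.051, 0.168, -0.003], "slide": [23.4, 9.2, -10.6], "gripper": 85},
])

```text
t: 8.35
position: [0.4372, 0.2655, 0.1226]
eef_rot: [[0.299, 0.477, 0.827], [-0.954, 0.149, 0.259], [-0.0, -0.866, 0.5]]
force: [-0.3, -0.7, -0.4]
opening: 0.0853
```

```bash
python3 - <<'E'
from h import *
s=robot.get_state();
print(s['position'],s['joint_positions'])
R=tool(np.radians(17.4),np.radians(30)); g=np.array([.4853,.2807,.037]);print(delta(R,g,s))
E
```

```text
[0.4372 0.2655 0.1226] [ 0.5312  0.1127  2.0867 -0.2658  0.4437  2.01  ]
(array([ 0.    , -0.0002,  0.0001]), array([ 48.0831,  15.164 , -85.5979]))
```

Joints are comfortable now. I'll descend along the tool axis and check partway.

>>> jog_arm([
  {"rot": [0, 0, 0], "slide": [14, 4.5, -25], "gripper": 85},
  {"rot": [0, 0, 0], "slide": [24, 7.6, -43], "gripper": 85},
  {"rot": [0, 0, 0], "slide": [36, 11.4, -64], "gripper": 85},
  {"rot": [0, 0, 0], "slide": [48, 15.1, -85.6], "gripper": 85},
  {"rot": [0, 0, 0], "slide": [48, 15.1, -85.6], "gripper": 85},
  {"rot": [0, 0, 0], "slide": [48, 15.1, -85.6], "gripper": 85},
])

```text
t: 8.95
position: [0.4841, 0.2804, 0.0364]
eef_rot: [[0.299, 0.475, 0.827], [-0.954, 0.149, 0.26], [0.0, -0.867, 0.498]]
force: [0.3, 0.8, 0.5]
opening: 0.085
```

```bash
python3 - <<'E'
from h import *
s=robot.get_state(); cap('wrist','w8.png')
print(s['position'],s['joint_positions'],s['force'])
E
```

```text
[0.4841 0.2804 0.0364] [ 0.5059  0.3796  2.0094 -0.4007  0.2598  2.1346] [0.2707 0.838  0.4539]
```

View pics/w8.png

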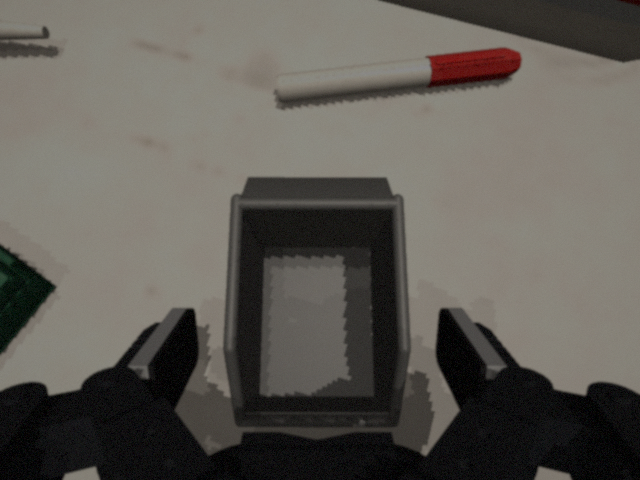

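The bin is centred between the jaws: its rim spans u 229–409 and the jaws 196–438. Closing now.

>>> jog_arm([
  {"rot": [0, 0, 0], "slide": [0, 0, 0], "gripper": 70},
  {"rot": [0, 0, 0], "slide": [0, 0, 0], "gripper": 62},
  {"rot": [0, 0, 0], "slide": [0, 0, 0], "gripper": 50},
  {"rot": [0, 0, 0], "slide": [0, 0, 0], "gripper": 45},
  {"rot": [0, 0, 0], "slide": [0, 0, 0], "gripper": 45},
])

```text
t: 9.5
position: [0.4848, 0.2807, 0.0373]
eef_rot: [[0.299, 0.477, 0.826], [-0.954, 0.15, 0.259], [0.0, -0.866, 0.5]]
force: [-8.1, -4.2, 14.1]
opening: 0.0589
```

>>> jog_arm([
  {"rot": [0, 0, 0], "slide": [0, 0, 20], "gripper": 45},
  {"rot": [0, 0, 0], "slide": [0, 0, 40], "gripper": 45},
  {"rot": [0, 0, 0], "slide": [0, 0, 40], "gripper": 45},
  {"rot": [0, 0, 0], "slide": [0, 0, 40], "gripper": 45},
])

```text
t: 9.9
position: [0.4844, 0.2805, 0.0758]
eef_rot: [[0.299, 0.476, 0.827], [-0.954, 0.149, 0.26], [0.0, -0.867, 0.498]]
force: [0.1, 0.1, -3.6]
opening: 0.0588
```

```bash
python3 - <<'E'
from h import *
s=robot.get_state(); c=wcam(s); np.save('c9.npy',c,allow_pickle=True); cap('wrist','w9.png'); 
t=cap('scene','s9.png')
print(s['position'],s['eef_rot'],s['joint_positions'],s['force'],s['torque'],s['opening'])
E
```

```text
[0.4844 0.2805 0.0758] [[ 0.2992  0.4755  0.8272]
 [-0.9542  0.1489  0.2596]
 [ 0.0003 -0.867   0.4983]] [ 0.5056  0.2988  1.9947 -0.2967  0.3494  2.0259] [ 0.1408  0.0839 -3.5658] [-0.1947  0.4493 -0.0044] 0.05882528809323768
```

View pics/w9.png

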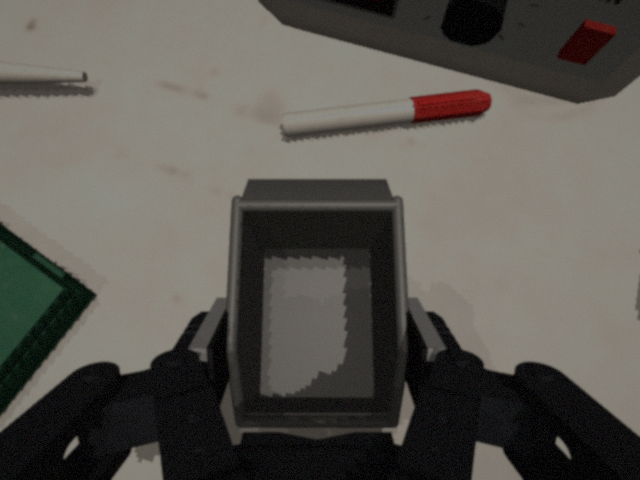

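View pics/s9.png

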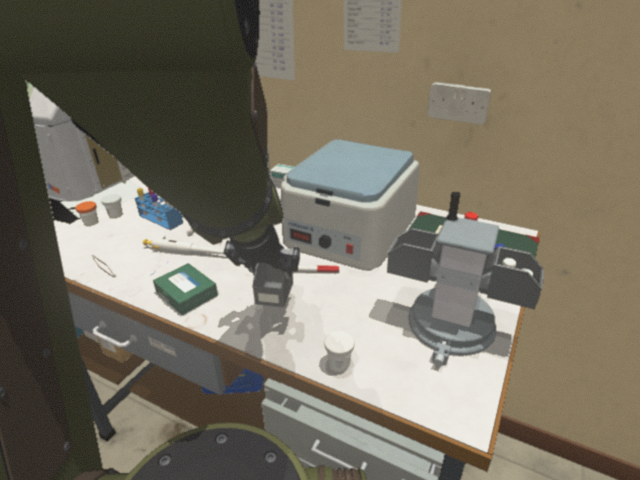

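Lifted without slip: the rim pixels are unchanged and the weight is about 3.6 N. Now I'll compute the staging pose, tipped 22°, in front of the rail.

```bash
cat >> h.py <<'E'
PSI=np.radians(2.7); AX=np.array([.5887,-.056])
def E0():
    return np.array([AX[0]-.05*np.cos(PSI),AX[1]-.05*np.sin(PSI),.165])
OFF=np.array([46.1,8.7])  # tip - TCP in bin frame, mm
def pose(phi,tx,tz,ty=0,lean0=30):
    p=np.radians(phi); v=np.array([OFF[0]*np.cos(p)+OFF[1]*np.sin(p),-OFF[0]*np.sin(p)+OFF[1]*np.cos(p)])
    X,Z=tx-v[0],tz-v[1]; c,s=np.cos(PSI),np.sin(PSI)
    P=E0()+np.array([X*c-ty*s,X*s+ty*c,Z])/1000
    return tool(PSI,np.radians(lean0-phi)),P
E
python3 - <<'E'
from h import *
R,P=pose(22,-60,6); print(E0(),P,delta(R,P))
E
```

```text
[ 0.5388 -0.0584  0.165 ] [ 0.4329 -0.0633  0.1802] (array([-0.066 ,  0.3755, -0.2538]), array([ -51.2002, -343.6168,  105.3618]))
```

>>> jog_arm([
  {"rot": [0, 0, 0], "slide": [0, 0, 45], "gripper": 45},
  {"rot": [0, 0, 0], "slide": [-5, -15, 85], "gripper": 45},
  {"rot": [-0.01, 0.05, -0.03], "slide": [-15, -45, 110], "gripper": 45},
  {"rot": [-0.02, 0.1, -0.065], "slide": [-25, -85, 120], "gripper": 45},
  {"rot": [-0.03, 0.15, -0.1], "slide": [-35, -125, 120], "gripper": 45},
  {"rot": [-0.04, 0.2, -0.135], "slide": [-45, -165, 120], "gripper": 45},
  {"rot": [-0.05, 0.25, -0.17], "slide": [-50, -205, 120], "gripper": 45},
  {"rot": [-0.06, 0.3, -0.2], "slide": [-51, -245, 120], "gripper": 45},
  {"rot": [-0.066, 0.35, -0.235], "slide": [-51, -285, 120], "gripper": 45},
  {"rot": [-0.066, 0.3755, -0.254], "slide": [-51, -320, 115], "gripper": 45},
  {"rot": [-0.066, 0.3755, -0.254], "slide": [-51, -343.6, 110], "gripper": 45},
  {"rot": [-0.066, 0.3755, -0.254], "slide": [-51, -343.6, 105.4], "gripper": 45},
])

```text
t: 11.2
position: [0.4333, -0.0654, 0.18]
eef_rot: [[0.043, 0.139, 0.989], [-0.999, 0.006, 0.043], [0.0, -0.99, 0.139]]
force: [-0.4, -0.3, -1.6]
opening: 0.0586
```

>>> jog_arm([
  {"rot": [0, 0, 0], "slide": [0, 0, 0], "gripper": 45},
  {"rot": [0, 0, 0], "slide": [0, 0, 0], "gripper": 45},
  {"rot": [0, 0, 0], "slide": [0, 0, 0], "gripper": 45},
])

```text
t: 11.5
position: [0.4336, -0.0624, 0.1813]
eef_rot: [[0.048, 0.14, 0.989], [-0.999, 0.007, 0.047], [-0.0, -0.99, 0.141]]
force: [0.2, 1.1, -2.0]
opening: 0.0586
```

```bash
python3 - <<'E'
from h import *
s=robot.get_state(); c=wcam(s); np.save('c10.npy',c,allow_pickle=True); cap('wrist','w10.png'); 
t=cap('scene','s10.png'); cap('top','t10.png')
print(s['position'],s['eef_rot'],s['joint_positions'],s['force'],s['torque'],s['opening'])
R,P=pose(22,-60,6); print(delta(R,P,s))
t=cv2.cvtColor(t,cv2.COLOR_RGB2BGR); cv2.imwrite('pics/s10c.png',cv2.resize(t[180:360,330:540],(700,600),interpolation=cv2.INTER_CUBIC))
E
```

```text
[ 0.4336 -0.0624  0.1813] [[ 0.0479  0.1404  0.9889]
 [-0.9989  0.007   0.0474]
 [-0.0002 -0.9901  0.1406]] [-0.2511  0.006   1.9552  0.0481  1.046   1.2504] [ 0.1902  1.0541 -1.9583] [ 0.0244  0.1453 -0.0281] 0.05857965243904336
(array([-0.0003,  0.0014, -0.0008]), array([-0.7731, -0.9918, -1.119 ]))
```

View pics/w10.png

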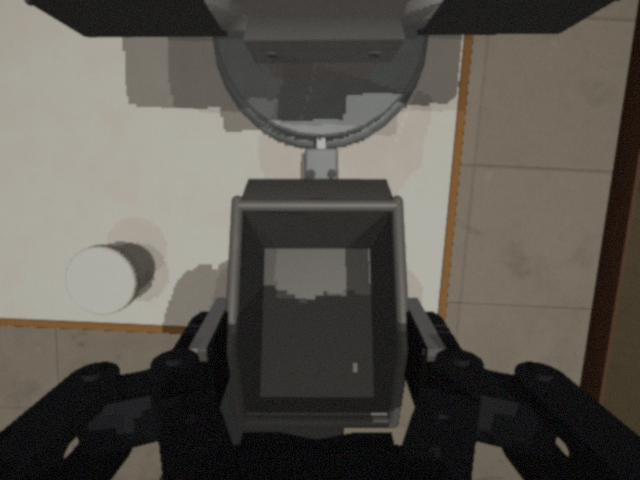

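View pics/s10c.png

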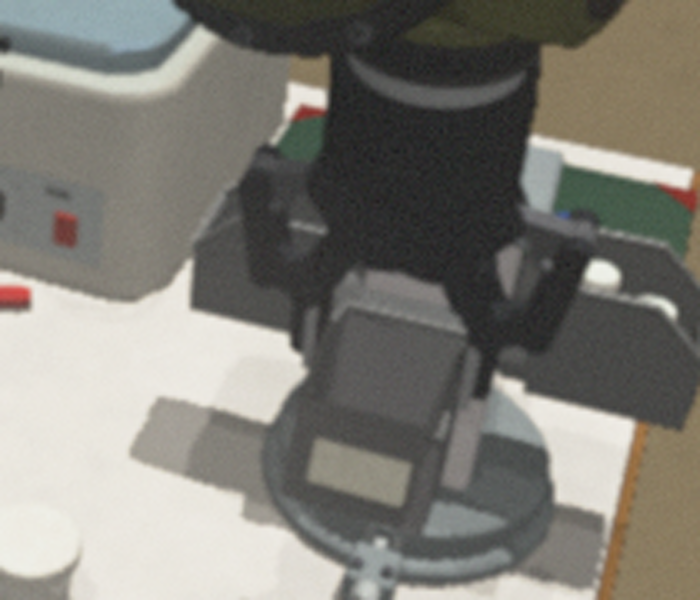

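```bash
python3 - <<'E'
from h import *
c=np.load('c10.npy',allow_pickle=True).item(); s=robot.get_state()
w=cv2.imread('pics/w10.png'); w=cv2.convertScaleAbs(w,alpha=1.8,beta=15); cv2.imwrite('pics/w10c.png',cv2.resize(w[0:200,190:450],(780,600),interpolation=cv2.INTER_CUBIC))
cP,sP=np.cos(PSI),np.sin(PSI); 
for n,X,Y,Z in(('TL',0,34,0),('TR',0,-34,0),('BL',0,34,-36),('BR',0,-34,-36)):
    p=E0()+np.array([X*cP-Y*sP,X*sP+Y*cP,Z])/1000; q=pjc(c,p); print(n,q,(q-[190,0])*3)
R=s['eef_rot']; P=s['position']
for y in(28,-28):
    # tip in bin frame rel TCP
    lean=np.radians(30); b=np.array([46.1,y,8.7]) # bin axes
    Rb=tool(0,lean) # bin frame->tool
    p=P+R@(Rb.T@(b/1000)); q=pjc(c,p); print('tip',p,q,(q-[190,0])*3)
for y in(30,-30):
    b=np.array([39-7.9,y,35-2.3]); p=P+R@(Rb.T@(b/1000)); q=pjc(c,p); print('rim',q,(q-[190,0])*3)
E
```

```text
TL [239.9551  44.8211] [149.8652 134.4632]
TR [402.1732  44.9207] [636.5197 134.762 ]
BL [253.2422  67.6777] [189.7267 203.033 ]
BR [387.5323  67.7669] [592.597  203.3006]
tip [ 0.4783 -0.0324  0.1723] [252.8917 187.4103] [188.6751 562.2308]
tip [ 0.481  -0.0884  0.1723] [385.3275 187.4486] [585.9826 562.3457]
rim [235.4839 203.2682] [136.4517 609.8047]
rim [403.47   203.3227] [640.41   609.9681]
```

View pics/w10c.png

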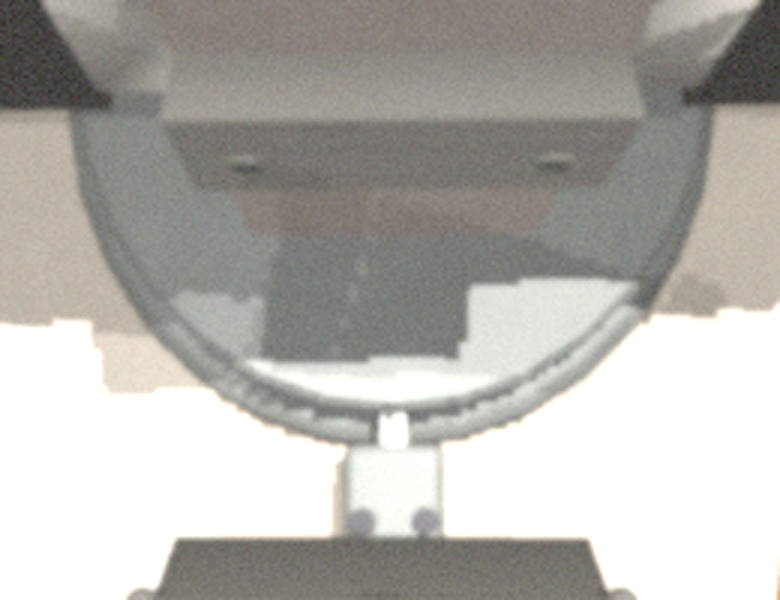

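The wrist view gives a direct relative check. The rail's top edge runs from (244,41) to (404,40), the strip spans u 249–387, and the plunger is centred at u≈321. So the rail is about 2 mm farther away and 1.4 mm to the right of my estimate, with yaw about 3.2°, which agrees with the plunger direction. I'll correct for this and move closer.

```bash
cat >> h.py <<'E'
PSI=np.radians(3.2)
EE=np.array([.5406,-.0597,.165])
def E0(): return EE
E
python3 - <<'E'
from h import *
s=robot.get_state()
for a in((22,-60,7),(22,-10,7)):
    R,P=pose(*a,ty=-.5); print(a,P,*delta(R,P,s))
E
```

```text
(22, -60, 7) [ 0.4348 -0.0661  0.1812] [-0.0002  0.0018  0.0081] [ 1.1091 -3.5246 -0.2553]
(22, -10, 7) [ 0.4847 -0.0633  0.1812] [-0.0002  0.0018  0.0081] [51.0311 -0.7335 -0.2553]
```

>>> jog_arm([
  {"rot": [0, 0.002, 0.008], "slide": [0, -3, 0], "gripper": 45},
  {"rot": [0, 0.002, 0.008], "slide": [15, -2.5, 0], "gripper": 45},
  {"rot": [0, 0.002, 0.008], "slide": [30, -1.5, 0], "gripper": 45},
  {"rot": [0, 0.002, 0.008], "slide": [42, -1, 0], "gripper": 45},
  {"rot": [0, 0.002, 0.008], "slide": [51, -0.7, 0], "gripper": 45},
  {"rot": [0, 0.002, 0.008], "slide": [51, -0.7, 0], "gripper": 45},
  {"rot": [0, 0.002, 0.008], "slide": [51, -0.7, 0], "gripper": 45},
  {"rot": [0, 0.002, 0.008], "slide": [51, -0.7, 0], "gripper": 45},
])

```text
t: 12.45
position: [0.4842, -0.0637, 0.1813]
eef_rot: [[0.055, 0.138, 0.989], [-0.998, 0.008, 0.054], [-0.0, -0.99, 0.138]]
force: [-0.9, -0.1, -3.0]
opening: 0.0589
```

```bash
python3 - <<'E'
from h import *
s=robot.get_state(); c=wcam(s); np.save('c11.npy',c,allow_pickle=True); cap('wrist','w11.png'); t=cap('scene','s11.png')
print(s['position'],s['force'],s['torque'],s['joint_positions'])
R,P=pose(22,-10,7,ty=-.5); print(delta(R,P,s))
w=cv2.imread('pics/w11.png'); w=cv2.convertScaleAbs(w,alpha=1.8,beta=15); cv2.imwrite('pics/w11c.png',cv2.resize(w[80:280,190:450],(780,600),interpolation=cv2.INTER_CUBIC))
t=cv2.cvtColor(t,cv2.COLOR_RGB2BGR); cv2.imwrite('pics/s11c.png',cv2.resize(t[180:360,330:540],(700,600),interpolation=cv2.INTER_CUBIC))
cP,sP=np.cos(PSI),np.sin(PSI); 
for n,X,Y,Z in(('TL',0,34,0),('TR',0,-34,0),('VL',14,34,-14),('VR',14,-34,-14)):
    p=E0()+np.array([X*cP-Y*sP,X*sP+Y*cP,Z])/1000; q=pjc(c,p); print(n,(q-[190,80])*3)
E
```

```text
[ 0.4842 -0.0637  0.1813] [-0.9058 -0.1021 -2.9921] [ 0.0243  0.1397 -0.0275] [-0.2265  0.1226  1.8306  0.0447  1.0555  1.27  ]
(array([-0.0004, -0.0008,  0.001 ]), array([ 0.5233,  0.4191, -0.0581]))
TL [145.2757 248.375 ]
TR [612.7942 247.9204]
VL [159.8183 159.6274]
VR [598.443 159.157]
```

View pics/w11c.png

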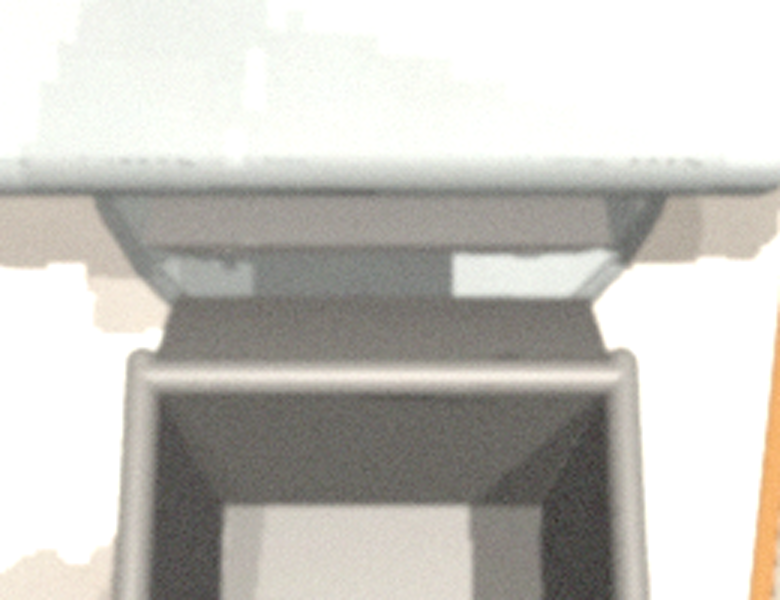

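View pics/s11c.png

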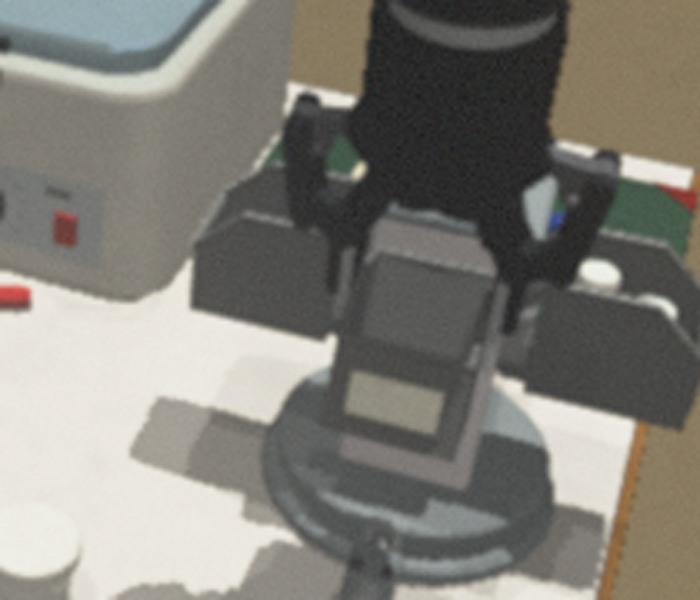

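The rail edge matches the prediction within 1 px and the bin is centred to about 0.4 mm. I'll move the strip over the rail.

>>> jog_arm([
  {"rot": [0, 0, 0], "slide": [5, 0.6, 0], "gripper": 45},
  {"rot": [0, 0, 0], "slide": [10, 0.9, 0], "gripper": 45},
  {"rot": [0, 0, 0], "slide": [14, 1.1, 0], "gripper": 45},
  {"rot": [0, 0, 0], "slide": [18, 1.4, 0], "gripper": 45},
  {"rot": [0, 0, 0], "slide": [18, 1.4, 0], "gripper": 45},
  {"rot": [0, 0, 0], "slide": [18, 1.4, -3], "gripper": 45},
  {"rot": [0, 0, 0], "slide": [18, 1.4, -5], "gripper": 45},
  {"rot": [0, 0, 0], "slide": [18, 1.4, -5], "gripper": 45},
  {"rot": [0, 0, 0], "slide": [18, 1.4, -5], "gripper": 45},
])

```text
t: 13.45
position: [0.5025, -0.0623, 0.1763]
eef_rot: [[0.055, 0.138, 0.989], [-0.998, 0.008, 0.054], [-0.0, -0.99, 0.139]]
force: [-0.0, -0.1, -1.7]
opening: 0.0587
```

```bash
python3 - <<'E'
from h import *
s=robot.get_state(); print(s['position'],s['force'],s['torque'],s['opening'])
R,P=pose(22,8,2); print(delta(R,P,s))
E
```

```text
[ 0.5025 -0.0623  0.1763] [-0.0106 -0.0887 -1.7137] [-0.0183  0.1018  0.0414] 0.058748260741201326
(array([-0.0004, -0.0007,  0.001 ]), array([ 0.1352,  0.507 , -0.0619]))
```

>>> jog_arm([
  {"rot": [0, 0, 0], "slide": [0, 0.2, -2], "gripper": 45},
  {"rot": [0, 0, 0], "slide": [0, 0.2, -4], "gripper": 45},
  {"rot": [0, 0, 0], "slide": [0, 0.2, -6], "gripper": 45},
  {"rot": [0, 0, 0], "slide": [0, 0.2, -8], "gripper": 45},
  {"rot": [0, 0, 0], "slide": [0, 0.2, -8], "gripper": 45},
  {"rot": [0, 0, 0], "slide": [0, 0.2, -8], "gripper": 45},
])

```text
t: 14.05
position: [0.5026, -0.0621, 0.1682]
eef_rot: [[0.055, 0.138, 0.989], [-0.998, 0.008, 0.054], [-0.0, -0.99, 0.139]]
force: [0.9, -0.5, -2.0]
opening: 0.0585
```

>>> jog_arm([
  {"rot": [0, 0, 0], "slide": [1, 0.1, 0], "gripper": 45},
  {"rot": [0, 0, 0], "slide": [2, 0.1, 0], "gripper": 45},
  {"rot": [0, 0, 0], "slide": [2, 0.1, 0], "gripper": 45},
  {"rot": [0, 0, 0], "slide": [2, 0.1, 0], "gripper": 45},
])

```text
t: 14.45
position: [0.5046, -0.062, 0.1683]
eef_rot: [[0.055, 0.138, 0.989], [-0.998, 0.008, 0.054], [-0.0, -0.99, 0.139]]
force: [0.1, 0.2, -1.7]
opening: 0.0587
```

>>> jog_arm([
  {"rot": [0, 0, 0], "slide": [0, 0, -1], "gripper": 45},
  {"rot": [0, 0, 0], "slide": [0, 0, -2], "gripper": 45},
  {"rot": [0, 0, 0], "slide": [0, 0, -3], "gripper": 45},
  {"rot": [0, 0, 0], "slide": [0, 0, -3], "gripper": 45},
  {"rot": [0, 0, 0], "slide": [0, 0, -3], "gripper": 45},
])

```text
t: 14.95
position: [0.5047, -0.062, 0.1653]
eef_rot: [[0.055, 0.139, 0.989], [-0.998, 0.008, 0.054], [-0.0, -0.99, 0.139]]
force: [0.8, -0.1, -1.6]
opening: 0.0586
```

>>> jog_arm([
  {"rot": [0, 0, 0], "slide": [0, 0, -1], "gripper": 45},
  {"rot": [0, 0, 0], "slide": [0, 0, -2], "gripper": 45},
  {"rot": [0, 0, 0], "slide": [0, 0, -2], "gripper": 45},
  {"rot": [0, 0, 0], "slide": [0, 0, -2], "gripper": 45},
])

```text
t: 15.35
position: [0.505, -0.0621, 0.164]
eef_rot: [[0.055, 0.14, 0.989], [-0.998, 0.008, 0.054], [-0.0, -0.99, 0.14]]
force: [-1.0, 0.5, 4.8]
opening: 0.0588
```

```bash
python3 - <<'E'
from h import *
s=robot.get_state(); c=wcam(s); cap('wrist','w12.png')
print(s['position'],s['force'],s['torque'])
w=cv2.imread('pics/w12.png'); w=cv2.convertScaleAbs(w,alpha=1.8,beta=15); cv2.imwrite('pics/w12c.png',cv2.resize(w[80:280,190:450],(780,600),interpolation=cv2.INTER_CUBIC))
E
```

```text
[ 0.505  -0.0621  0.164 ] [-1.014   0.4633  4.846 ] [ 0.0945 -0.3061  0.094 ]
```

View pics/w12c.png

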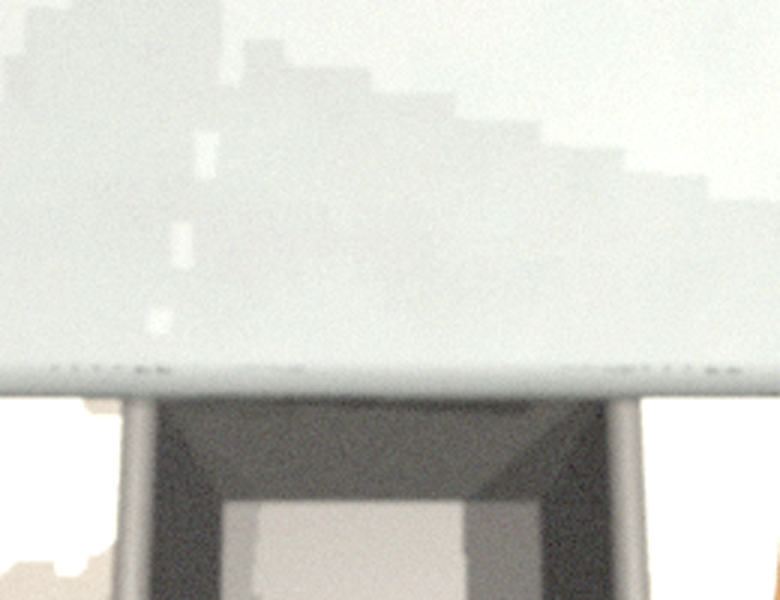

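Contact on the bevel at an estimated tip position of (10.4, -10.3) mm, right where the groove should be, with Fz up about 6 N. Now the swing down.

```bash
python3 - <<'E'
from h import *
s=robot.get_state(); s['position']=np.array([.5047,-.0621,.1633])
# tip y so that no lateral move: find ty
R,P=pose(22,10.4,-10.3); s2=dict(s)
for a in((22,10.4,-9.8),(18.5,10.7,-10),(15,11,-10.2),(11,11.6,-10.4),(7,12.1,-10.6),(3,12.6,-10.8),(0,12.9,-10.9)):
    R,P=pose(*a,ty=.3); r,d=delta(R,P,s); print(a,np.round(r,3),np.round(d,1))
E
```

```text
(22, 10.4, -9.8) [-0.     0.001  0.001] [0.3 0.7 1.1]
(18.5, 10.7, -10) [ 0.003 -0.06   0.001] [ 0.2  0.7 -1.9]
(15, 11, -10.2) [ 0.007 -0.121  0.001] [ 0.2  0.7 -5. ]
(11, 11.6, -10.4) [ 0.011 -0.191  0.001] [ 0.6  0.7 -8.4]
(7, 12.1, -10.6) [ 0.014 -0.26   0.001] [  1.2   0.8 -11.9]
(3, 12.6, -10.8) [ 0.018 -0.33   0.001] [  2.    0.8 -15.4]
(0, 12.9, -10.9) [ 0.021 -0.382  0.001] [  2.7   0.8 -17.9]
```

>>> jog_arm([
  {"rot": [0, 0, 0], "slide": [0.2, 0, 1], "gripper": 45},
  {"rot": [0.003, -0.06, 0], "slide": [0.2, 0, -1.9], "gripper": 45},
  {"rot": [0.005, -0.09, 0], "slide": [0.2, 0, -3.4], "gripper": 45},
  {"rot": [0.007, -0.121, 0], "slide": [0.2, 0, -5], "gripper": 45},
  {"rot": [0.007, -0.121, 0], "slide": [0.2, 0, -5], "gripper": 45},
  {"rot": [0.007, -0.121, 0], "slide": [0.2, 0, -5], "gripper": 45},
])

```text
t: 16.0
position: [0.5049, -0.0621, 0.1585]
eef_rot: [[0.055, 0.256, 0.965], [-0.998, 0.015, 0.053], [-0.001, -0.966, 0.257]]
force: [1.0, 0.6, 0.5]
opening: 0.0585
```

>>> jog_arm([
  {"rot": [0.002, -0.035, 0], "slide": [0.2, 0, -1.7], "gripper": 45},
  {"rot": [0.004, -0.07, 0], "slide": [0.4, 0, -3.4], "gripper": 45},
  {"rot": [0.005, -0.105, 0], "slide": [0.7, 0, -5.2], "gripper": 45},
  {"rot": [0.007, -0.139, 0], "slide": [1.0, 0, -6.9], "gripper": 45},
  {"rot": [0.007, -0.139, 0], "slide": [1.0, 0, -6.9], "gripper": 45},
  {"rot": [0.007, -0.139, 0], "slide": [1.0, 0, -6.9], "gripper": 45},
])

```text
t: 16.6
position: [0.5058, -0.062, 0.1514]
eef_rot: [[0.055, 0.387, 0.921], [-0.998, 0.022, 0.051], [-0.0, -0.922, 0.387]]
force: [1.6, 1.1, -0.9]
opening: 0.0587
```

>>> jog_arm([
  {"rot": [0.002, -0.035, 0], "slide": [0.4, 0, -1.7], "gripper": 45},
  {"rot": [0.004, -0.07, 0], "slide": [0.8, 0, -3.5], "gripper": 45},
  {"rot": [0.006, -0.1, 0], "slide": [1.2, 0, -5], "gripper": 45},
  {"rot": [0.007, -0.122, 0], "slide": [1.5, 0, -6], "gripper": 45},
  {"rot": [0.007, -0.122, 0], "slide": [1.5, 0, -6], "gripper": 45},
  {"rot": [0.007, -0.122, 0], "slide": [1.5, 0, -6], "gripper": 45},
])

```text
t: 17.2
position: [0.5072, -0.0619, 0.1453]
eef_rot: [[0.055, 0.496, 0.867], [-0.998, 0.028, 0.048], [-0.001, -0.868, 0.497]]
force: [-0.3, 0.9, -1.1]
opening: 0.0585
```

```bash
python3 - <<'E'
from h import *
s=robot.get_state(); c=wcam(s); cap('wrist','w13.png'); t=cap('scene','s13.png')
print(s['position'],s['force'],s['torque'],s['joint_positions'])
R,P=pose(0,13,-11); print(delta(R,P,s))
t=cv2.cvtColor(t,cv2.COLOR_RGB2BGR); cv2.imwrite('pics/s13c.png',cv2.resize(t[180:360,330:540],(700,600),interpolation=cv2.INTER_CUBIC))
E
```

```text
[ 0.5072 -0.0619  0.1453] [-0.2665  0.8751 -1.0933] [-0.003   0.2288  0.0243] [-0.2757  0.0661  2.0716  0.3257  0.5313  0.9978]
(array([-0.0005, -0.0038,  0.0004]), array([0.325 , 0.3593, 0.0077]))
```

View pics/s13c.png

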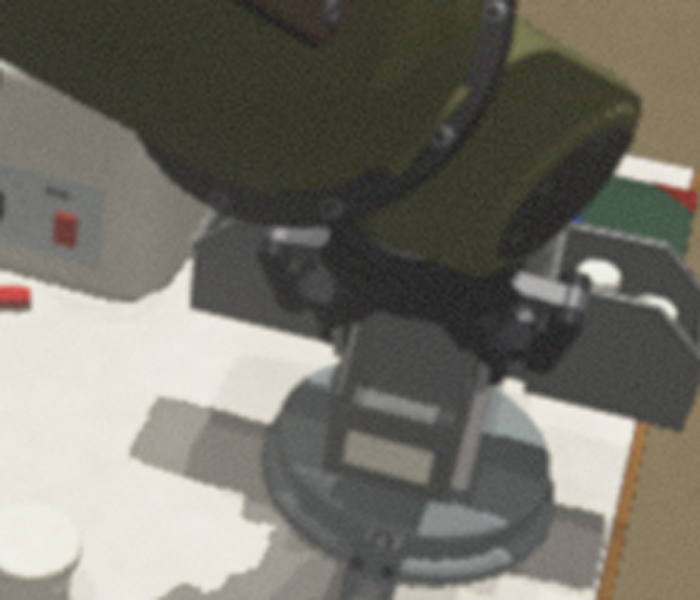

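View pics/w13.png

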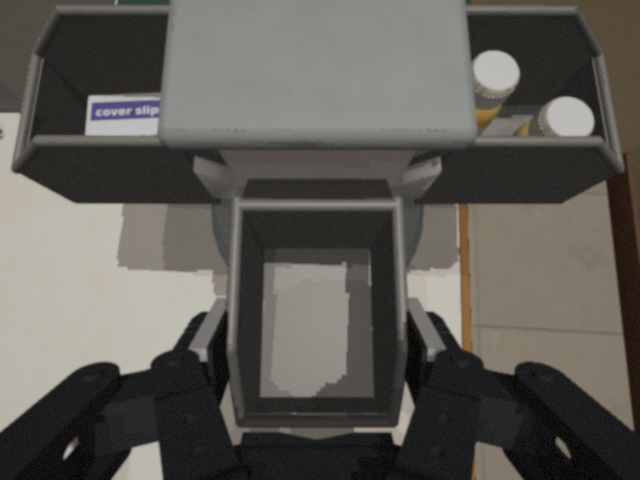

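The bin is level at the predicted home pose with almost no force. I'll ease it down and in, with a 0.5 mm lateral trim, to feel the seat.

>>> jog_arm([
  {"rot": [0, 0, 0], "slide": [0, -0.3, 0], "gripper": 45},
  {"rot": [0, 0, 0], "slide": [0.3, -0.5, -0.5], "gripper": 45},
  {"rot": [0, 0, 0], "slide": [0.3, -0.5, -1], "gripper": 45},
  {"rot": [0, 0, 0], "slide": [0.3, -0.5, -1.5], "gripper": 45},
  {"rot": [0, 0, 0], "slide": [0.3, -0.5, -1.5], "gripper": 45},
  {"rot": [0, 0, 0], "slide": [0.3, -0.5, -1.5], "gripper": 45},
])

```text
t: 17.9
position: [0.5077, -0.0626, 0.1448]
eef_rot: [[0.055, 0.498, 0.865], [-0.998, 0.028, 0.048], [-0.0, -0.867, 0.499]]
force: [-12.3, 1.2, 14.3]
opening: 0.0587
```

Seated firmly in the wedge: Fx -12 N and Fz +14 N at a depth of 0.5 mm. I'll ease off and release.

>>> jog_arm([
  {"rot": [0, 0, 0], "slide": [-0.2, 0, 0.6], "gripper": 45},
  {"rot": [0, 0, 0], "slide": [-0.2, 0, 0.9], "gripper": 50},
  {"rot": [0, 0, 0], "slide": [-0.2, 0, 0.9], "gripper": 60},
  {"rot": [0, 0, 0], "slide": [-0.2, 0, 0.9], "gripper": 66},
  {"rot": [0, 0, 0], "slide": [-0.2, 0, 0.9], "gripper": 75},
  {"rot": [0, 0, 0], "slide": [-0.2, 0, 0.9], "gripper": 85},
  {"rot": [0, 0, 0], "slide": [-0.2, 0, 0.9], "gripper": 85},
  {"rot": [0, 0, 0], "slide": [-0.2, 0, 0.9], "gripper": 85},
])

```text
t: 18.7
position: [0.5074, -0.0625, 0.1448]
eef_rot: [[0.055, 0.498, 0.866], [-0.998, 0.028, 0.048], [-0.0, -0.867, 0.498]]
force: [0.4, -0.0, 0.1]
opening: 0.0847
```

```bash
python3 - <<'E'
from h import *
s=robot.get_state(); c=wcam(s); cap('wrist','w14.png')
print(s['position'],s['force'],s['torque'],s['opening'])
E
```

```text
[ 0.5074 -0.0625  0.1448] [ 0.4366 -0.0059  0.068 ] [0.0206 0.2814 0.0352] 0.0846991675506685
```

View pics/w14.png

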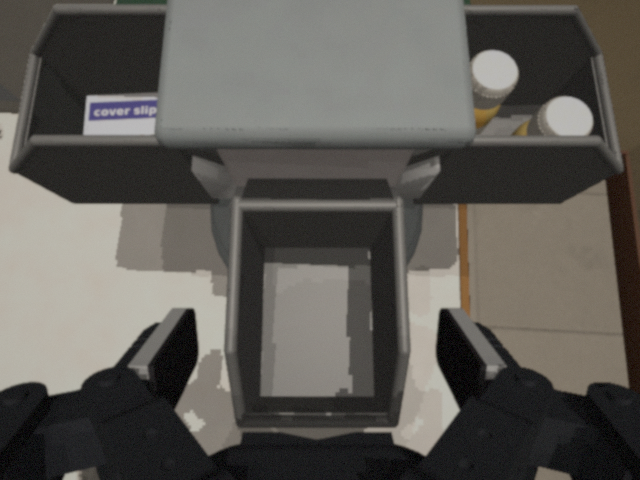

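The bin hangs by itself, force is zero, and it's centred (bin centre u≈317, cap centre u≈317.5). I'll retreat along the tool axis.

>>> jog_arm([
  {"rot": [0, 0, 0], "slide": [-10, -0.6, 17.3], "gripper": 85},
  {"rot": [0, 0, 0], "slide": [-25, -1.4, 43], "gripper": 85},
  {"rot": [0, 0, 0], "slide": [-42, -2.3, 73], "gripper": 85},
  {"rot": [0, 0, 0], "slide": [-60, -3.4, 104], "gripper": 85},
  {"rot": [0, 0, 0], "slide": [-75, -4.2, 130], "gripper": 85},
  {"rot": [0, 0, 0], "slide": [-75, 35, 140], "gripper": 85},
  {"rot": [0, 0, 0], "slide": [-75, 80, 140], "gripper": 85},
  {"rot": [0, 0, 0], "slide": [-75, 125, 140], "gripper": 85},
  {"rot": [0, 0, 0], "slide": [-75, 170, 140], "gripper": 85},
  {"rot": [0, 0, 0], "slide": [-75, 215, 140], "gripper": 85},
  {"rot": [0, 0, 0], "slide": [-75, 260, 140], "gripper": 85},
  {"rot": [0, 0, 0], "slide": [-75, 260, 140], "gripper": 85},
])

```text
t: 19.95
position: [0.4315, 0.2021, 0.2845]
eef_rot: [[0.061, 0.497, 0.866], [-0.998, 0.031, 0.052], [-0.001, -0.867, 0.498]]
force: [1.2, -0.5, -0.0]
opening: 0.085
```

```bash
python3 - <<'E'
from h import *
s=robot.get_state(); print(s['position'],s['t'],s['force'],s['joint_positions'])
t=cv2.cvtColor(cap('scene','s15.png'),cv2.COLOR_RGB2BGR); cv2.imwrite('pics/s15c.png',cv2.resize(t[180:360,330:540],(700,600),interpolation=cv2.INTER_CUBIC))
t=cv2.cvtColor(cap('top','t15.png'),cv2.COLOR_RGB2BGR); cv2.imwrite('pics/t15c.png',cv2.resize(t[135:275,360:500],(600,600),interpolation=cv2.INTER_CUBIC))
E
```

```text
[0.4315 0.2021 0.2845] 19.95 [ 1.2215 -0.4747 -0.0126] [ 0.4676 -0.1705  1.945  -0.2539  0.8975  2.089 ]
```

View pics/s15c.png

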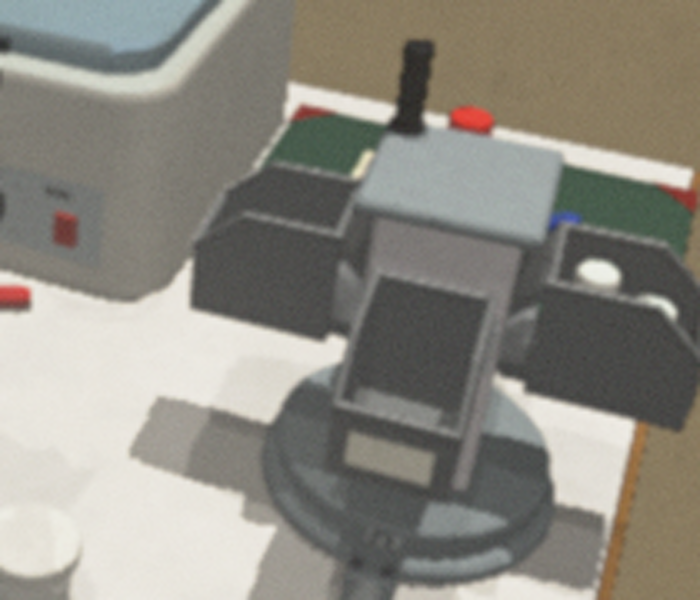

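View pics/t15c.png

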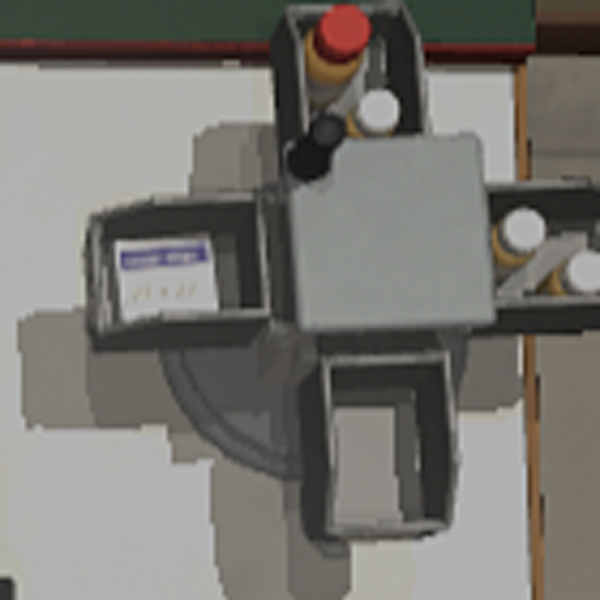

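View pics/t15.png

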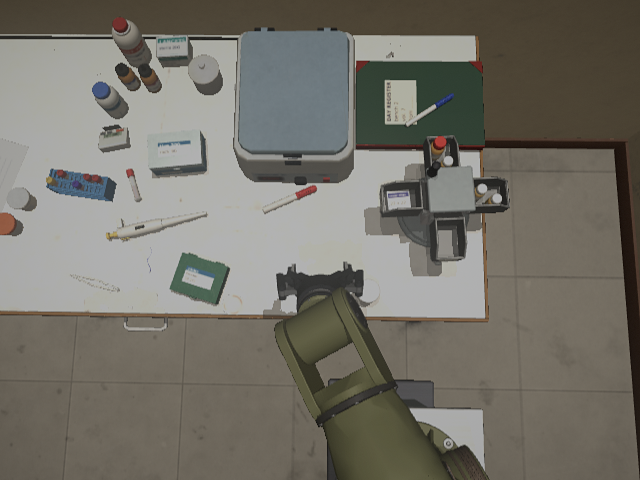

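Hung, arm clear, and the pen, box and cup look unmoved. One last numeric check of the hung bin's corners against the home pose.

```bash
python3 - <<'E'
from h import *
c,s=np.cos(PSI),np.sin(PSI)
ctr=E0()+np.array([-41*c,-41*s,-22])/1000
for n,x,y,z in(('BL',39,30,35),('BR',39,-30,35),('FL',-39,30,9),('FR',-39,-30,9)):
    p=ctr+np.array([x*c-y*s,x*s+y*c,z])/1000
    print(n,'scene crop',(pj('scene',p)-[330,180])*3.333,'top crop',(pj('top',p)-[360,135])*4.2857)
a,b=cv2.imread('pics/scene0.png').astype(int),cv2.imread('pics/s15.png').astype(int)
for n,(x,y,w,h) in dict(cup=(320,325,40,50),box=(150,260,70,50)).items(): print(n,abs(a-b)[y:y+h,x:x+w].mean())
E
```

```text
BL scene crop [370.9291 267.6754] top crop [320.3361 357.5887]
BR scene crop [493.3461 295.6024] top crop [447.8439 352.102 ]
FL scene crop [329.3424 399.8489] top crop [323.1396 529.0012]
FR scene crop [458.5827 433.6949] top crop [449.463  523.7005]
cup 8.680666666666667
box 12.666190476190476
```

View pics/s15.png

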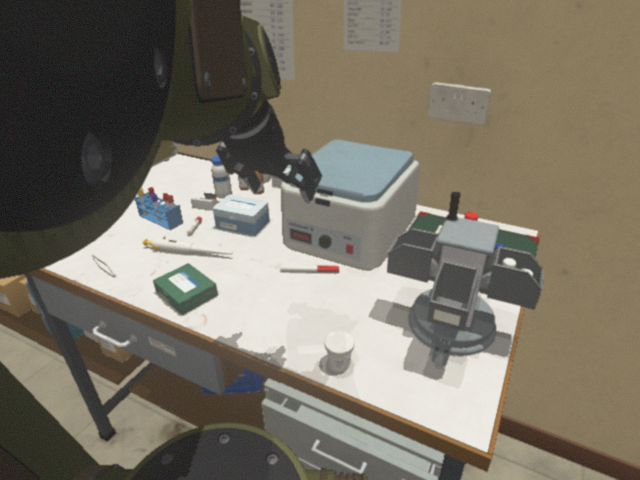

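```bash
python3 - <<'E'
from h import *
print(robot.hand_in())
E
```

```text
the job is handed in; nothing more can be done
None
```

I turned the stand by its knob until the empty side was over the plunger block, then hung the loose bin on that side's rail and let go. I handed the job in at about 20 s with the arm clear.

**Stand:** I turned it about 0.93 rad. Afterwards the column yaw measured 2.7° to 3.2° and the plunger line about 3.3°, well inside the stop's 0.07 rad capture range. When I let go of the knob it barely moved. I inferred the click from these angles and did not nudge the column to test the stop.

**Bin:** I tipped it 22° and felt contact on the bevel at the expected spot, about 10 mm in and 10 mm down. After swinging it level, it pressed into the groove with Fx -12 N and Fz +14 N. After release the tool force was close to zero and the bin stayed up. The last images show it level and centred within about 1 mm, with its corners within about 2 pixels of where they should be.

**Other things:** in the last pictures the cup, green box and marker look to be where they started. A rough pixel comparison of the cup and box areas was affected by the arm's shadow, so for those I relied on the pictures.

**Disagreements:** early estimates of the stand's position from different cameras differed by 2 to 5 mm. I corrected this with a close wrist view of the rail before hanging the bin.

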